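# Set up the desk plant watering before a holiday

### The arm

A 7-joint arm with a two-finger parallel gripper is mounted at the origin on the work surface. World frame = base frame: x ahead of the robot, y to its left, z up, the work surface at z = 0. Lengths are in m, angles in rad, forces in N, time in s.
With the tool pointing down it reaches from about 0.4 to 0.85 m from the base axis. Payload 10.4 kg.
Tool frame: the origin (TCP) lies between the finger pads; the fingertips stand 25 mm ahead of it and the grasp point (between the pads) lies 6 mm ahead of it; x points along the fingers, y is the direction in which the jaws open and shut, and the axes are right-handed (so a half turn about x gives the same grasp; the last joint's range is limited). The gripper opens to 87 mm and grips with 3 to 60 N. Pads are 19 mm wide; open, the fingers measure 117 mm over their backs; the gripper's body (75 mm by 190 mm) begins 51 mm behind the grasp point.
Start: joints at [1.21, 0.332, -0.065, 1.46, 0.022, 1.35, -0.088], TCP at [0.207, -0.59, 0.248] pointing down, gripper open.
Joint ranges: [-2.6, 2.6], [-0.5, 2.12], [-1.47, 1.34], [0.16, 2.42], [-1.27, 4.41], [0.06, 2.06], [-2.6, 2.6]. Speed limits (rad/s): [2.22, 2.22, 2.79, 2.79, 3.14, 3.14, 3.14].

### API

Orientations are given as a unit quaternion [x, y, z, w].
In Python, from bench import r gives the robot as it stands.
- The arm moves only by the shell command python3 -m pendant 'ROWS' [FORCE]. ROWS is JSON, a list of rows, each an object with "translation": the shift along the world's x, y, z in cm, a list of three; "angular": the turn, a rotation vector about the world's x, y, z in degrees, a list of three; "hand": the opening, from -1 (shut) to 1 (fully open). In form: [{"translation": [dx, dy, dz], "angular": [wx, wy, wz], "hand": hand}, ...]. A call has 1 to 20 rows; each row shifts and turns the commanded pose from where the row before left it; what a row does not reach is not made up. A row lasts 1/10 s, in which the tool goes at most 50 mm and 8.59 degrees, less where a joint would pass 70% of its speed; a pose out of reach is approached as far as the arm can. A call is refused whole if a number of a shift passes 5 or a number of a turn 8.59, either way. A call with a gripper value outside its range is refused whole. The fingers move at their own pace and stop on an object; FORCE is the grip in N (left out, the last holds). Time passes only in rows, so rows that do not move let the fingers close. It gives the time, the measured TCP pose, the force and the opening at its end, in the units of the state.
- r.read_state(): the state, without advancing time (a new reading comes with each control period).
- r.camera(name): name is "scene" or "top" or "wrist"; returns the picture (480x640x3 uint8, red, green, blue); there is no depth.
- r.camera_info(name): a dict with "fx", "fy", "cx", "cy" (pixels), "rvec" (rotation vector, rad) and "tvec" (3), from world to camera coordinates, as OpenCV has them; the wrist camera has in their place "mount" (4x4, takes a point from camera to tool coordinates, whose origin is the TCP and whose axes are the tool frame's). Camera axes: x right, y down, z forward; pixel columns grow to the right and rows downward; lengths in m; the calibration is good to about 2 mm. A picture is of the moment at which its call begins: read the wrist's pose just before it. camera_info takes no time and is no camera call.
- r.close_job(): hands the job in, once; it reports no verdict.
Trained networks look in the newest picture that a camera, given by its name, has taken for a name from the list of things; names that differ only in an ending like _2 or _b are one class to them, and where a whole thing is asked for, a point or a joint stands for the part that bears it (a point fixed in the world has none). Each returns a list of dicts, best first, with "confidence" (0 to 1); they miss things now and then, are a little off and sometimes report something else, mostly with a low value. They report only what shows in the picture. A call takes as long as a camera call. They do not tell look-alikes from the thing itself.
- r.find_in(camera, name): "point" ([row, column] in pixels, amid what is visible of it).
- r.mark_of(camera, name): "point" ([row, column] in pixels: a listed point, or the origin of a listed thing).
The state is a dict: "time": time; "joint_positions": joint angles; "joint_vel": joint speeds; "joint_torque": joint torques, N m; "ee_pos": TCP position; "eef_rot": TCP orientation; "ft_force": force on the tool from outside, world axes, zero at the start; "torque": the same for the moment, N m; "width": finger opening in m.
Only numpy, scipy, OpenCV 4.12 (cv2) and the standard library are available. Lean on these libraries where they do the work, as an engineer would, in place of code of your own. Each camera call takes 0.05 s, during which the arm holds its last target.

### The job

Get the desk plants ready for a holiday: fully shut the red main tap before any plant pot goes on a saucer, then move the stray white jar off its saucer onto the cork mat and stand each plant pot upright, wholly on the saucer of its own colour. Still with the main shut, turn the blue taps so that every saucer with a plant has its tap fully open and any saucer without one has it fully shut; only when all that is done, open the red main tap fully. Leave everything else on the desk where it is.

Things in the scene. Friction and masses are not known exactly. Their poses are not given: they have to be found in the camera images.
- manifold: Watering unit, fixed; origin on the desk, z up, -x roughly to the robot. White header pipe (18 mm thick, top 44 mm high) along its y from -320 to +155 mm; three branches to -x at y = -140, 0, 140 mm, 86 mm long, each to the saucer centred at x = -150 mm. Brass taps (32 mm dia., 65 mm high) on the pipes. White tank 150 x 150 x 175 mm, centre at x = 165, y = -320 mm.
- tap1 (a joint): Branch tap 1, blue handle, turning about the vertical axis at manifold x = 0, y = -140 mm; feeds the saucer at station 1. Handle bar as on the main tap. 0 = shut, handle to the manifold's +y, across its branch; 1.571 = fully open, handle to its -x, along its branch. Grows anticlockwise from above. Stop at each end; 0.15 N m friction, stays where left; starts anywhere.
- station1 (a point): Station 1: centre of the top of the saucer before tap 1 (manifold x = -150, y = -140, 6 mm above the desk).
- tap2 (a joint): Branch tap 2, blue handle, turning about the vertical axis at manifold x = 0, y = 0 mm; feeds the saucer at station 2. Handle bar as on the main tap. 0 = shut, handle to the manifold's +y, across its branch; 1.571 = fully open, handle to its -x, along its branch. Grows anticlockwise from above. Stop at each end; 0.15 N m friction, stays where left; starts anywhere.
- station2 (a point): Station 2: centre of the top of the saucer before tap 2 (manifold x = -150, y = 0, 6 mm above the desk).
- tap3 (a joint): Branch tap 3, blue handle, turning about the vertical axis at manifold x = 0, y = 140 mm; feeds the saucer at station 3. Handle bar as on the main tap. 0 = shut, handle to the manifold's +y, across its branch; 1.571 = fully open, handle to its -x, along its branch. Grows anticlockwise from above. Stop at each end; 0.15 N m friction, stays where left; starts anywhere.
- station3 (a point): Station 3: centre of the top of the saucer before tap 3 (manifold x = -150, y = 140, 6 mm above the desk).
- main (a joint): Main tap, red handle, turning about the vertical axis at manifold x = 0, y = -270 mm, near the tank. 0 = shut, handle to the manifold's -x, across the header pipe; 1.571 = fully open, handle to its +y, along the header pipe. Grows clockwise from above. Stop at each end; 0.15 N m friction, stays where left; starts open or partly open.
- main_grip (a point): Grip point on the main handle, 66 mm from the axis, 77 mm above the desk. All four tap handles are alike: a straight level bar from the axis outward, 88 mm long, 14 mm wide, 22 mm high (66 to 88 mm above the desk), nothing within 20 mm below its outer part; pinch it from above.
- saucer_terracotta: Flat round terracotta saucer, 124 mm dia., 6 mm thick, fixed at one of the three stations (which one varies); origin at the centre of its underside, on the desk.
- pot_terracotta: Straight round terracotta plant pot, 64 mm dia., 60 mm high, with a small grey-green rosette succulent (within 28 mm of the axis) rising up to 26 mm above the rim; about 0.3 kg, bottom-heavy. Origin at the centre of its underside, z up. May be absent (None).
- jar_on_terracotta: White round jar with a cork lid, 62 mm dia., 72 mm high (lid the top 12 mm), about 0.25 kg, bottom-heavy, left standing on the terracotta saucer; origin at the centre of its underside. Just one of the three jars is there; the others are absent (None).
- saucer_blue: Flat round blue saucer, 124 mm dia., 6 mm thick, fixed at one of the three stations (which one varies); origin at the centre of its underside, on the desk.
- pot_blue: Straight round blue plant pot, 64 mm dia., 60 mm high, with a small round cactus (within 28 mm of the axis) rising up to 26 mm above the rim; about 0.3 kg, bottom-heavy. Origin at the centre of its underside, z up. May be absent (None).
- jar_on_blue: White round jar with a cork lid, 62 mm dia., 72 mm high (lid the top 12 mm), about 0.25 kg, bottom-heavy, left standing on the blue saucer; origin at the centre of its underside. Just one of the three jars is there; the others are absent (None).
- saucer_yellow: Flat round yellow saucer, 124 mm dia., 6 mm thick, fixed at one of the three stations (which one varies); origin at the centre of its underside, on the desk.
- pot_yellow: Straight round yellow plant pot, 64 mm dia., 60 mm high, with a small spiky succulent (within 28 mm of the axis) rising up to 26 mm above the rim; about 0.3 kg, bottom-heavy. Origin at the centre of its underside, z up. May be absent (None).
- jar_on_yellow: White round jar with a cork lid, 62 mm dia., 72 mm high (lid the top 12 mm), about 0.25 kg, bottom-heavy, left standing on the yellow saucer; origin at the centre of its underside. Just one of the three jars is there; the others are absent (None).
- cork_mat: Round cork mat, 124 mm dia., 6 mm thick, fixed on the desk; origin at the centre of its underside. Place for the jar.
- mug: White mug, 80 mm dia., 90 mm high; bystander, leave alone. Origin at the centre of its underside.
- brush_pot: Woven-look pot of brushes, 85 mm dia., 200 mm high; bystander, leave alone. Origin at the centre of its underside.
- mouse: White computer mouse, 110 x 60 x 25 mm; bystander, leave alone. Origin at the centre of its underside.
- notebook: Grey notebook, 150 x 210 x 16 mm; bystander, leave alone. Origin at the centre of its underside.
- almond_jar: Amber glass jar with black lid, 70 mm dia., 100 mm high; bystander, leave alone. Origin at the centre of its underside.
There are look-alikes about, which are no part of the job. Leave any purple look-alike of the pot_terracotta alone.

How it is judged:
On the way, in this order (a step that is already met when the one before it is completed fails the run):
1. the main tap is fully shut while no plant pot stands on a saucer (value of joint main below 0.15 rad and horizontal distance between each of pot_terracotta, pot_blue, pot_yellow and saucer_terracotta above 0.06 m and horizontal distance between each of pot_terracotta, pot_blue, pot_yellow and saucer_blue above 0.06 m and horizontal distance between each of pot_terracotta, pot_blue, pot_yellow and saucer_yellow above 0.06 m), for 0.2 s.
2. with the main still shut: jar on the cork mat, every plant pot on its own saucer, taps of saucers with a plant fully open, taps of the others fully shut (value of joint main below 0.15 rad and horizontal distance between pot_terracotta and saucer_terracotta below 0.03 m and height (world z) of pot_terracotta between 0.003 and 0.012 m and angle between each of pot_terracotta, pot_blue, pot_yellow, jar_on_terracotta, jar_on_blue, jar_on_yellow's own z axis and vertical below 0.1 rad and linear speed of each of pot_terracotta, pot_blue, pot_yellow, jar_on_terracotta, jar_on_blue, jar_on_yellow below 0.03 m/s and horizontal distance between pot_blue and saucer_blue below 0.03 m and height (world z) of pot_blue between 0.003 and 0.012 m and horizontal distance between pot_yellow and saucer_yellow below 0.03 m and height (world z) of pot_yellow between 0.003 and 0.012 m and horizontal distance between each of jar_on_terracotta, jar_on_blue, jar_on_yellow and cork_mat below 0.033 m and height (world z) of each of jar_on_terracotta, jar_on_blue, jar_on_yellow below 0.012 m and ((horizontal distance between any of pot_terracotta, pot_blue, pot_yellow and station1 below 0.045 m and value of joint tap1 above 1.42 rad) or (not (horizontal distance between any of pot_terracotta, pot_blue, pot_yellow and station1 below 0.045 m) and value of joint tap1 below 0.15 rad)) and ((horizontal distance between any of pot_terracotta, pot_blue, pot_yellow and station2 below 0.045 m and value of joint tap2 above 1.42 rad) or (not (horizontal distance between any of pot_terracotta, pot_blue, pot_yellow and station2 below 0.045 m) and value of joint tap2 below 0.15 rad)) and ((horizontal distance between any of pot_terracotta, pot_blue, pot_yellow and station3 below 0.045 m and value of joint tap3 above 1.42 rad) or (not (horizontal distance between any of pot_terracotta, pot_blue, pot_yellow and station3 below 0.045 m) and value of joint tap3 below 0.15 rad))), for 0.2 s.
3. the main tap is fully open (value of joint main above 1.42 rad), for 0.2 s.
At the end, for the whole second after the job is handed in: Main above 1.42 rad; each pot upright (0.1 rad), at rest, within 30 mm of its own saucer's centre; jar upright within 33 mm of the cork mat's centre; each blue tap above 1.42 rad if a pot stands at its station, else below 0.15 rad; nothing else moved over 40 mm (value of joint main above 1.42 rad and horizontal distance between pot_terracotta and saucer_terracotta below 0.03 m and height (world z) of pot_terracotta between 0.003 and 0.012 m and angle between each of pot_terracotta, pot_blue, pot_yellow, jar_on_terracotta, jar_on_blue, jar_on_yellow's own z axis and vertical below 0.1 rad and linear speed of each of pot_terracotta, pot_blue, pot_yellow, jar_on_terracotta, jar_on_blue, jar_on_yellow below 0.03 m/s and horizontal distance between pot_blue and saucer_blue below 0.03 m and height (world z) of pot_blue between 0.003 and 0.012 m and horizontal distance between pot_yellow and saucer_yellow below 0.03 m and height (world z) of pot_yellow between 0.003 and 0.012 m and horizontal distance between each of jar_on_terracotta, jar_on_blue, jar_on_yellow and cork_mat below 0.033 m and height (world z) of each of jar_on_terracotta, jar_on_blue, jar_on_yellow below 0.012 m and ((horizontal distance between any of pot_terracotta, pot_blue, pot_yellow and station1 below 0.045 m and value of joint tap1 above 1.42 rad) or (not (horizontal distance between any of pot_terracotta, pot_blue, pot_yellow and station1 below 0.045 m) and value of joint tap1 below 0.15 rad)) and ((horizontal distance between any of pot_terracotta, pot_blue, pot_yellow and station2 below 0.045 m and value of joint tap2 above 1.42 rad) or (not (horizontal distance between any of pot_terracotta, pot_blue, pot_yellow and station2 below 0.045 m) and value of joint tap2 below 0.15 rad)) and ((horizontal distance between any of pot_terracotta, pot_blue, pot_yellow and station3 below 0.045 m and value of joint tap3 above 1.42 rad) or (not (horizontal distance between any of pot_terracotta, pot_blue, pot_yellow and station3 below 0.045 m) and value of joint tap3 below 0.15 rad))); the robot touches nothing.
It fails at once if the mug is moved by more than 40 mm (distance of mug from where it was at the start of the episode above 0.04 m).
It fails at once if the brush pot is moved by more than 40 mm (distance of brush_pot from where it was at the start of the episode above 0.04 m).
It fails at once if the mouse is moved by more than 40 mm (distance of mouse from where it was at the start of the episode above 0.04 m).
It fails at once if the notebook is moved by more than 40 mm (distance of notebook from where it was at the start of the episode above 0.04 m).
It fails at once if the almond jar is moved by more than 40 mm (distance of almond_jar from where it was at the start of the episode above 0.04 m).
Of pot_terracotta, pot_blue, pot_yellow only 2 to 3 are there at a start; the rules pass over those that are not, and their reading is None.
Of jar_on_terracotta, jar_on_blue, jar_on_yellow only 1 to 1 are there at a start; the rules pass over those that are not, and their reading is None.
At some moment in a run one of pot_terracotta, pot_blue, pot_yellow, jar_on_terracotta, jar_on_blue, jar_on_yellow may be knocked a few centimetres aside while the robot is not near it.
It also fails if it takes over 200 s, if anything falls off the work surface, if the arm or the gripper's body presses on something with over 40 N, if the wrist force passes 120 N, or if a joint passes its speed limit or range.

## Working session

There is one attempt and no reset: what is moved stays moved. The work goes in short steps, Python scripts to look and compute and a shell command to move; the robot and the scene stay as the last step left them, time stands still between calls to the robot, and variables do not carry over. Pictures are saved under pics/ and viewed, and the job is handed in when it is done.

```bash
ls; mkdir -p pics
python3 - <<'E'
from bench import r
import cv2
s=r.read_state();print(s['time'],s['ee_pos'],s['eef_rot'],s['width'])
for c in ['scene','top','wrist']:
    cv2.imwrite(f'pics/{c}0.png',r.camera(c)[:,:,::-1]);print(c,r.camera_info(c))
E
```

```text
pics
0.0 [ 0.20699264 -0.58934808  0.24673717] [-0.69692269 -0.11937755  0.69716221 -0.11837494] 0.08686404730124489
scene {'fx': 486.96463461079355, 'fy': 486.96463461079355, 'cx': 325.97880036978097, 'cy': 234.85479165634828, 'rvec': array([ 0.97519711,  2.49114163, -0.9831394 ]), 'tvec': array([ 0.39548426, -0.15046999,  1.42828745])}
top {'fx': 464.3523113344788, 'fy': 464.3523113344788, 'cx': 322.9121566788067, 'cy': 243.9184050004136, 'rvec': array([ 2.15543708, -2.13784307,  0.15962053]), 'tvec': array([-0.04683197,  0.49528701,  1.16056367])}
wrist {'fx': 380.08715923438785, 'fy': 380.08715923438785, 'cx': 318.2428962466802, 'cy': 234.61817383362975, 'mount': array([[-1.28859497e-03, -2.47040842e-01,  9.69004212e-01,
        -1.37277829e-01],
       [ 9.99999154e-01, -1.47505941e-04,  1.29220686e-03,
         2.13533392e-03],
       [-1.76293992e-04,  9.69005057e-01,  2.47040823e-01,
        -6.88364323e-02],
       [ 0.00000000e+00,  0.00000000e+00,  0.00000000e+00,
         1.00000000e+00]])}
```

View pics/top0.png

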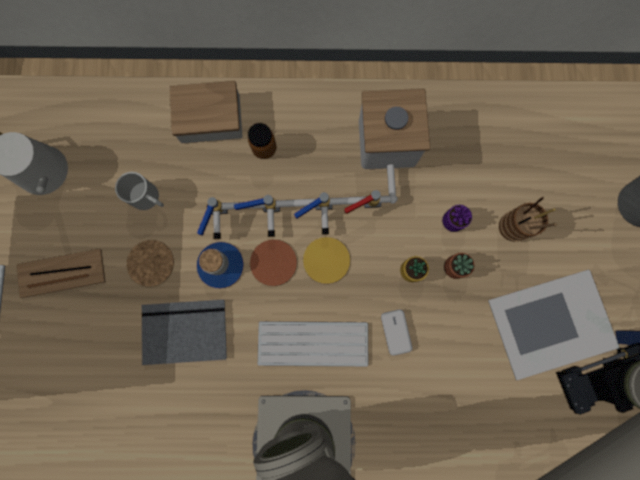

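View pics/scene0.png

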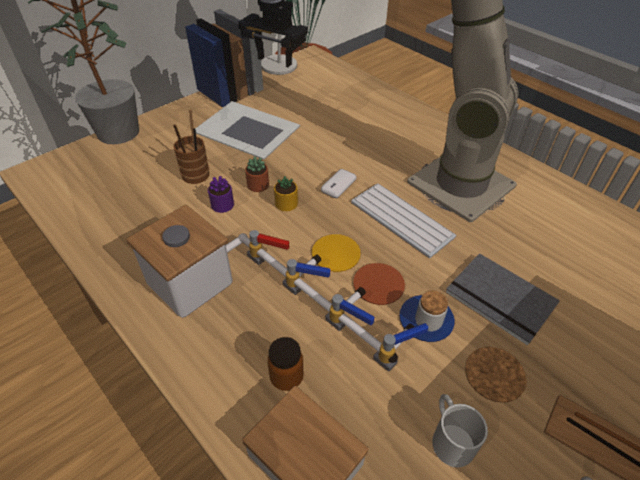

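```bash
cat > h.py <<'E'
from bench import r
import cv2, numpy as np
from scipy.spatial.transform import Rotation as R
def cam(c,st=None):
    i=r.camera_info(c); K=np.array([[i['fx'],0,i['cx']],[0,i['fy'],i['cy']],[0,0,1]])
    if 'rvec' in i: Rm=cv2.Rodrigues(np.array(i['rvec']))[0]; return K,Rm,np.array(i['tvec'])
    st=st or r.read_state(); T=np.eye(4);T[:3,:3]=R.from_quat(st['eef_rot']).as_matrix();T[:3,3]=st['ee_pos']
    W=np.linalg.inv(T@np.array(i['mount'])); return K,W[:3,:3],W[:3,3]
def p2w(c,row,col,z,st=None):
    K,Rm,t=cam(c,st); d=Rm.T@np.linalg.solve(K,[col,row,1]); o=-Rm.T@t
    return o+d*(z-o[2])/d[2]
def w2p(c,p,st=None):
    K,Rm,t=cam(c,st); q=K@(Rm@np.array(p)+t); return (q[:2]/q[2])[::-1]
def snap(c,f):
    st=r.read_state(); im=r.camera(c); cv2.imwrite(f'pics/{f}.png',im[:,:,::-1]); return st,im
E
python3 - <<'E'
from h import *
names=dict(manifold=0,tap1=.077,tap2=.077,tap3=.077,main=.077,main_grip=.077,saucer_terracotta=0,saucer_blue=0,saucer_yellow=0,station1=.006,station2=.006,station3=.006,pot_terracotta=0,pot_blue=0,pot_yellow=0,jar_on_blue=.006,cork_mat=0,mug=0,mouse=0,almond_jar=0,brush_pot=0)
for c in ['top','scene']:
    r.camera(c)
    for n,z in names.items():
        print(c,n,[(np.round(d['point']).astype(int).tolist(),round(d['confidence'],2),p2w(c,*d['point'],z)[:2].round(4).tolist()) for d in r.mark_of(c,n)[:2]])
E
```

```text
top manifold []Traceback (most recent call last):
  File "<stdin>", line 6, in <module>
ValueError: it knows: almond_jar, brush_pot, cork_mat, jar_on_blue, jar_on_terracotta, jar_on_yellow, main_grip, manifold, mouse, mug, notebook, pot_blue, pot_terracotta, pot_yellow, saucer_blue, saucer_terracott
```

Run:
```python
from h import *
names=dict(manifold=0,main_grip=.077,saucer_terracotta=0,saucer_blue=0,saucer_yellow=0,station1=.006,station2=.006,station3=.006,pot_terracotta=0,pot_blue=0,pot_yellow=0,jar_on_blue=.006,cork_mat=0,mug=0,almond_jar=0)
for c in ['top','scene']:
    r.camera(c)
    for n,z in names.items():
      try:
        print(c,n,[(np.round(d['point']).astype(int).tolist(),round(d['confidence'],2),p2w(c,*d['point'],z)[:2].round(4).tolist()) for d in r.mark_of(c,n)[:2]])
      except ValueError as e: print(n,'unk')
```

```text
top manifold [([209, 270], 0.92, [0.5946, 0.0997])]
top main_grip [([209, 353], 0.58, [0.5789, -0.1175])]
top saucer_terracotta [([262, 273], 0.6, [0.4519, 0.0886])]
top saucer_blue [([266, 221], 0.71, [0.441, 0.2244]), ([264, 153], 0.59, [0.445, 0.4056])]
top saucer_yellow [([260, 324], 0.66, [0.4575, -0.0453]), ([194, 140], 0.23, [0.632, 0.4502])]
top station1 [([259, 274], 0.74, [0.4587, 0.085])]
top station2 [([259, 274], 0.74, [0.4587, 0.085])]
top station3 [([259, 274], 0.74, [0.4587, 0.085])]
top pot_terracotta [([221, 454], 0.86, [0.5652, -0.3939]), ([263, 452], 0.83, [0.4526, -0.3852])]
top pot_blue []
top pot_yellow [([271, 414], 0.95, [0.4306, -0.2832]), ([207, 354], 0.65, [0.6009, -0.1253])]
top jar_on_blue [([263, 218], 0.72, [0.4469, 0.2335])]
top cork_mat [([265, 151], 0.59, [0.4415, 0.4099])]
top mug [([196, 143], 0.97, [0.6288, 0.4438])]
top almond_jar [([149, 266], 0.9, [0.7626, 0.1148])]
scene manifold [([321, 334], 0.69, [0.6042, 0.0913])]
scene main_grip []
scene saucer_terracotta [([286, 380], 0.95, [0.4538, 0.0955])]
scene saucer_blue [([318, 430], 0.94, [0.4391, 0.2322])]
scene saucer_yellow [([250, 335], 0.7, [0.4559, -0.059])]
scene station1 []
scene station2 []
scene station3 []
scene pot_terracotta [([184, 261], 0.93, [0.4362, -0.3895]), ([204, 223], 0.69, [0.5681, -0.3906])]
scene pot_blue []
scene pot_yellow [([198, 285], 0.83, [0.4233, -0.2946])]
scene jar_on_blue [([320, 427], 0.7, [0.4523, 0.2346])]
scene cork_mat [([377, 492], 0.85, [0.4584, 0.4117])]
scene mug [([446, 455], 0.8, [0.6287, 0.4424]), ([285, 379], 0.61, [0.4535, 0.0909])]
scene almond_jar [([375, 286], 0.78, [0.7671, 0.1201])]
```

Run:
```python
import cv2
im=cv2.imread('pics/top0.png')
cv2.imwrite('pics/topc.png',cv2.resize(im[150:300,100:500],None,fx=2,fy=2,interpolation=cv2.INTER_CUBIC))
```

```text
(no output)
```

View pics/topc.png

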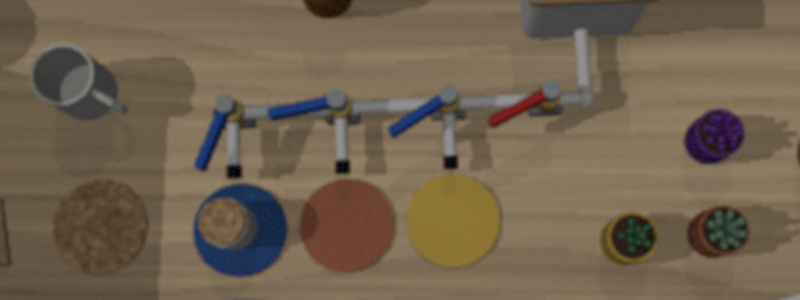

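Run:
```python
from h import *
caps=dict(main=(551,90,-.27),tap1=(448,95,-.14),tap2=(337,102,0),tap3=(227,104,.14))
tips=dict(main=(493,120),tap1=(395,130),tap2=(272,112),tap3=(203,165))
A=[];B=[]
for n,(x,y,my) in caps.items():
    A.append([0,my]);B.append(p2w('top',150+y/2,100+x/2,.088)[:2])
im=cv2.imread('pics/top0.png');hsv=cv2.cvtColor(im,cv2.COLOR_BGR2HSV)
for n,lo,hi,box,my in [('y',(20,120,80),(35,255,255),(230,290,300,355),-.14),('t',(0,90,60),(14,255,255),(235,290,245,300),0)]:
    m=cv2.inRange(hsv,lo,hi);z=np.zeros_like(m);a,b,c,d=box;z[a:b,c:d]=m[a:b,c:d]
    cs=max(cv2.findContours(z,0,2)[0],key=cv2.contourArea);e=cv2.fitEllipse(cs);print(n,e)
    w=p2w('top',e[0][1],e[0][0],.006);print(w); A.append([-.15,my]);B.append(w[:2])
A=np.array(A);B=np.array(B);print(B.round(4))
Ac=A-A.mean(0);Bc=B-B.mean(0);H=Ac.T@Bc;th=np.arctan2(H[0,1]-H[1,0],H[0,0]+H[1,1])
Rm=np.array([[np.cos(th),-np.sin(th)],[np.sin(th),np.cos(th)]]);t=B.mean(0)-Rm@A.mean(0)
print('yaw',th,'t',t,'res',(B-(A@Rm.T+t)).round(4).tolist())
for n,(x,y,my) in caps.items():
    c=Rm@[0,my]+t; q=p2w('top',150+tips[n][1]/2,100+tips[n][0]/2,.088)[:2]; v=Rm.T@(q-c)
    ang=np.arctan2(v[1],v[0]); val= ang-np.pi/2 if n!='main' else np.pi-ang
    print(n,c.round(4),'tip',q.round(4),'len',np.linalg.norm(v).round(3),'val',val%(2*np.pi), 'grip',(c+Rm@(v/np.linalg.norm(v))*.066).round(4))
for k,my in ((1,-.14),(2,0),(3,.14)): print('st',k,(Rm@[-.15,my]+t).round(4))
```

```text
y ((326.2040710449219, 259.9736633300781), (45.86234664916992, 46.03242874145508), 115.07343292236328)
[ 0.45750525 -0.05182379  0.006     ]
t ((272.9361877441406, 262.39031982421875), (46.31048583984375, 47.165855407714844), 72.21141052246094)
[0.44995725 0.08807871 0.006     ]
[[ 0.613  -0.1734]
 [ 0.6054 -0.0445]
 [ 0.5953  0.0941]
 [ 0.5915  0.2313]
 [ 0.4575 -0.0518]
 [ 0.45    0.0881]]
yaw 0.05216935944078283 t [0.59848355 0.09481245] res [[0.0004, 0.0014], [-0.0003, 0.0005], [-0.0032, -0.0007], [0.0003, -0.0033], [0.0015, 0.001], [0.0013, 0.0011]]
main [ 0.6126 -0.1748] tip [ 0.574  -0.1008] len 0.083 val 1.1425745030493584 grip [ 0.5821 -0.1163]
tap1 [ 0.6058 -0.045 ] tip [0.5602 0.0211] len 0.08 val 0.5513214178706871 grip [0.5683 0.0093]
tap2 [0.5985 0.0948] tip [0.5818 0.1748] len 0.082 val 0.15358491252808304 grip [0.585  0.1594]
tap3 [0.5912 0.2346] tip [0.5141 0.2577] len 0.081 val 1.2282665229204297 grip [0.5279 0.2535]
st 1 [ 0.456  -0.0528]
st 2 [0.4487 0.087 ]
st 3 [0.4414 0.2268]
```

```bash
cat >> h.py <<'E'
def plan(pos,jaw=None):
    """delta cm to pos; rotvec deg so tool x is down and jaw axis at angle jaw deg (mod 180)"""
    s=r.read_state(); M=R.from_quat(s['eef_rot']).as_matrix()
    j=np.degrees(np.arctan2(M[1,1],M[0,1]))
    print('t',round(s['time'],2),'ee',s['ee_pos'].round(4),'jaw',round(j,1),'xaxis',M[:,0].round(3),'w',round(s['width'],4),'F',np.round(s['ft_force'],1),'q',np.round(s['joint_positions'],2))
    if pos is not None: print(' dcm',((np.array(pos)-s['ee_pos'])*100).round(2))
    if jaw is not None:
        k=(jaw-j+90)%180-90; 
        for kk in (k,k-180 if k>0 else k+180):
            a=np.radians(j+kk); y=np.array([np.cos(a),np.sin(a),0]);x=np.array([0,0,-1.]);T=np.c_[x,y,np.cross(x,y)]
            print(' rot',np.degrees(R.from_matrix(T@M.T).as_rotvec()).round(2))
E
python3 -c "
from h import *
plan([.5821,-.1163,.2],27.5)"
```

```text
t 1.85 ee [ 0.2072 -0.5897  0.2476] jaw -70.6 xaxis [ 0. -0. -1.] w 0.0868 F [ 1.  -0.1  0.6] q [ 1.21  0.33 -0.06  1.46  0.02  1.35 -0.09]
 dcm [37.49 47.34 -4.76]
 rot [ 1.000e-02  0.000e+00 -8.186e+01]
 rot [-0.000e+00  1.000e-02  9.814e+01]
```

```bash
python3 -m pendant '[{"translation":[3.1,3.9,0],"angular":[0,0,8.2],"hand":0},{"translation":[3.1,3.9,0],"angular":[0,0,8.2],"hand":0},{"translation":[3.1,3.9,0],"angular":[0,0,8.2],"hand":0},{"translation":[3.1,3.9,0],"angular":[0,0,8.2],"hand":0},{"translation":[3.1,3.9,0],"angular":[0,0,8.2],"hand":0},{"translation":[3.1,3.9,0],"angular":[0,0,8.2],"hand":0},{"translation":[3.1,3.9,0],"angular":[0,0,8.2],"hand":0},{"translation":[3.1,3.9,0],"angular":[0,0,8.2],"hand":0},{"translation":[3.1,3.9,0],"angular":[0,0,8.2],"hand":0},{"translation":[3.1,3.9,0],"angular":[0,0,8.2],"hand":0},{"translation":[3.1,3.9,0],"angular":[0,0,8.2],"hand":0},{"translation":[3.1,3.9,0],"angular":[0,0,8.2],"hand":0}]' 15; python3 -c "
from h import *
plan([.5821,-.1163,.13],27.5)
snap('wrist','w1')"
```

```text
time: 3.05
ee_pos: [0.5802, -0.1201, 0.2479]
eef_rot: [0.364, 0.606, -0.364, 0.607]
ft_force: [2.0, -0.3, 0.8]
width: 0.0437
t 3.05 ee [ 0.5802 -0.1201  0.2479] jaw 28.1 xaxis [ 0.001 -0.    -1.   ] w 0.0437 F [ 2.  -0.3  0.8] q [ 0.62  0.32 -0.62  1.53  0.19  1.35  0.48]
 dcm [  0.19   0.38 -11.79]
 rot [ 0.02  0.04 -0.56]
 rot [-7.0000e-02  3.0000e-02  1.7944e+02]
```

View pics/w1.png

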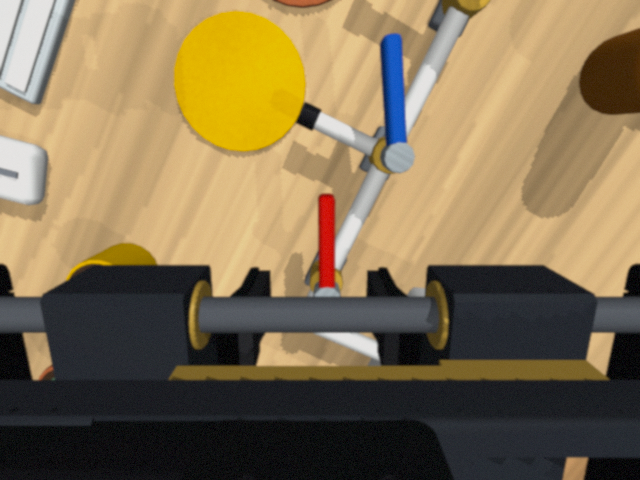

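```bash
python3 -c "
from h import *
for n,a in dict(mtip=(195,327),tap1=(157,399),t1tip=(38,391)).items(): print(n,p2w('wrist',*a,.088))
print(p2w('wrist',81,240,.006))
print(r.camera('wrist') is None, r.mark_of('wrist','main_grip')[:2], w2p('wrist',[.5821,-.1163,.077]))"
```

```text
mtip [ 0.58104104 -0.08836938  0.088     ]
tap1 [ 0.61495892 -0.03596829  0.088     ]
t1tip [0.56562371 0.03188781 0.088     ]
[ 0.46558732 -0.04410728  0.006     ]
False [{'point': [229.7, 319.1], 'confidence': 0.6}] [217.91807692 318.80195376]
```

```bash
python3 -m pendant '[{"translation":[0,0,0],"angular":[0,0,0],"hand":0},{"translation":[0,0,0],"angular":[0,0,0],"hand":0},{"translation":[0,0,0],"angular":[0,0,0],"hand":0}]'; python3 -c "
from h import *
plan(None)
st,im=snap('wrist','w2')
hsv=cv2.cvtColor(im,cv2.COLOR_RGB2HSV)
m=cv2.inRange(hsv,(20,150,120),(32,255,255));m[200:]=0;m[:,340:]=0
e=cv2.fitEllipse(max(cv2.findContours(m,0,2)[0],key=cv2.contourArea));print(e,p2w('wrist',e[0][1],e[0][0],.006,st))
m=cv2.inRange(hsv,(0,150,80),(6,255,255))+cv2.inRange(hsv,(174,150,80),(180,255,255));m[300:]=0
print(cv2.minAreaRect(max(cv2.findContours(m,0,2)[0],key=cv2.contourArea)))
for c in('scene','top'):
  r.camera(c)
  for n in ('saucer_yellow','manifold'):
    print(c,[p2w(c,*d['point'],0) for d in r.mark_of(c,n)[:1]])
"
```

```text
time: 3.5
ee_pos: [0.5787, -0.1231, 0.2477]
eef_rot: [0.366, 0.605, -0.366, 0.605]
ft_force: [0.8, 0.5, -0.1]
width: 0.0436
t 3.5 ee [ 0.5787 -0.1231  0.2477] jaw 27.6 xaxis [ 0.    -0.001 -1.   ] w 0.0436 F [ 0.8  0.5 -0.1] q [ 0.63  0.32 -0.61  1.53  0.19  1.35  0.48]
((241.15182495117188, 79.29859924316406), (130.4596405029297, 141.92703247070312), 161.20216369628906) [ 0.46218348 -0.05232667  0.006     ]
((330.0, 238.0), (92.0, 16.0), 90.0)
scene [array([ 4.61075521e-01, -5.50717731e-02, -1.11022302e-16])]
scene [array([0.60128145, 0.0889247 , 0.        ])]
top [array([ 0.45546348, -0.05347253,  0.        ])]
top [array([0.59291615, 0.10130361, 0.        ])]
```

View pics/w2.png

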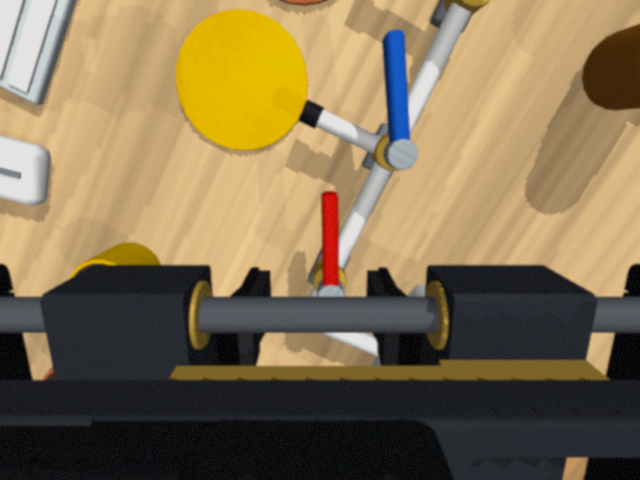

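```bash
python3 -m pendant '[{"translation":[0.6,0.66,-3.5],"angular":[0,0,0],"hand":0},{"translation":[0,0,-3.5],"angular":[0,0,0],"hand":0},{"translation":[0,0,-3.5],"angular":[0,0,0],"hand":0},{"translation":[0,0,-3],"angular":[0,0,0],"hand":0},{"translation":[0,0,-2],"angular":[0,0,0],"hand":0},{"translation":[0,0,-1],"angular":[0,0,0],"hand":0},{"translation":[0,0,0],"angular":[0,0,0],"hand":0},{"translation":[0,0,0],"angular":[0,0,0],"hand":-1},{"translation":[0,0,0],"angular":[0,0,0],"hand":-1},{"translation":[0,0,0],"angular":[0,0,0],"hand":-1},{"translation":[0,0,0],"angular":[0,0,0],"hand":-1},{"translation":[0,0,0],"angular":[0,0,0],"hand":-1}]' 10
python3 - <<'E'
from h import *
plan(None); snap('wrist','w3')
c=np.array([.6151,-.175]);a0=117.5;p=None
s=r.read_state()['ee_pos']
v=s[:2]-c; a0=np.degrees(np.arctan2(v[1],v[0]));L=np.hypot(*v);print(a0,L)
for k in range(0,73,8):
    a=np.radians(a0+k);q=c+L*np.array([np.cos(a),np.sin(a)]);
    print(k,None if p is None else ((q-p)*100).round(2));p=q
E
```

```text
time: 5.05
ee_pos: [0.5853, -0.1152, 0.083]
eef_rot: [0.366, 0.605, -0.365, 0.606]
ft_force: [0.0, -0.0, 4.0]
width: 0.0144
t 5.05 ee [ 0.5853 -0.1152  0.083 ] jaw 27.8 xaxis [ 0.001 -0.    -1.   ] w 0.0144 F [ 0. -0.  4.] q [ 0.58  0.48 -0.58  1.69  0.29  1.06  0.39]
116.44175723576005 0.06682587484242787
0 None
8 [-0.8  -0.47]
16 [-0.73 -0.58]
24 [-0.64 -0.68]
32 [-0.54 -0.76]
40 [-0.43 -0.83]
48 [-0.31 -0.88]
56 [-0.19 -0.91]
64 [-0.06 -0.93]
72 [ 0.07 -0.93]
```

View pics/w3.png

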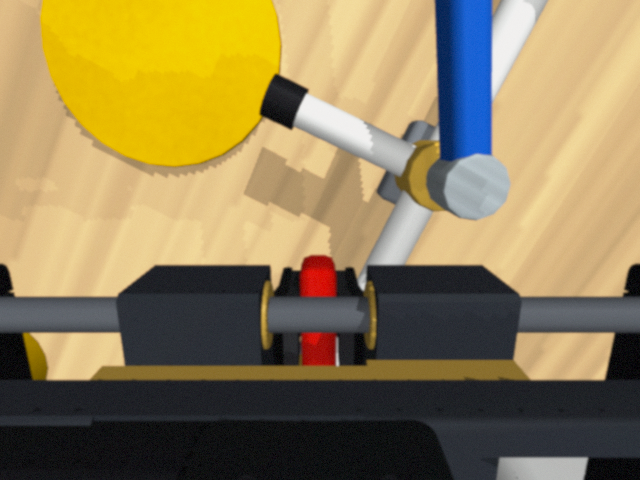

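```bash
python3 -m pendant '[{"translation":[-0.8,-0.47,0],"angular":[0,0,8],"hand":-1},{"translation":[-0.73,-0.58,0],"angular":[0,0,8],"hand":-1},{"translation":[-0.64,-0.68,0],"angular":[0,0,8],"hand":-1},{"translation":[-0.54,-0.76,0],"angular":[0,0,8],"hand":-1},{"translation":[-0.43,-0.83,0],"angular":[0,0,8],"hand":-1},{"translation":[-0.31,-0.88,0],"angular":[0,0,8],"hand":-1},{"translation":[-0.19,-0.91,0],"angular":[0,0,8],"hand":-1},{"translation":[-0.06,-0.93,0],"angular":[0,0,8],"hand":-1},{"translation":[0,0,0],"angular":[0,0,0],"hand":-1},{"translation":[0,0,0],"angular":[0,0,0],"hand":-1}]'
python3 - <<'E'
from h import *
plan(None); snap('scene','s4')
cv2.imwrite('pics/s4c.png',cv2.resize(cv2.imread('pics/s4.png')[180:380,120:460],None,fx=2,fy=2))
E
```

```text
time: 6.1
ee_pos: [0.5497, -0.1763, 0.0831]
eef_rot: [-0.011, 0.706, 0.01, 0.708]
ft_force: [6.4, -2.8, -4.2]
width: 0.0137
t 6.1 ee [ 0.5497 -0.1763  0.0831] jaw 91.7 xaxis [ 0.004 -0.    -1.   ] w 0.0137 F [ 6.4 -2.8 -4.2] q [ 0.86  0.49 -0.78  1.74  0.39  1.07  1.55]
```

View pics/s4c.png

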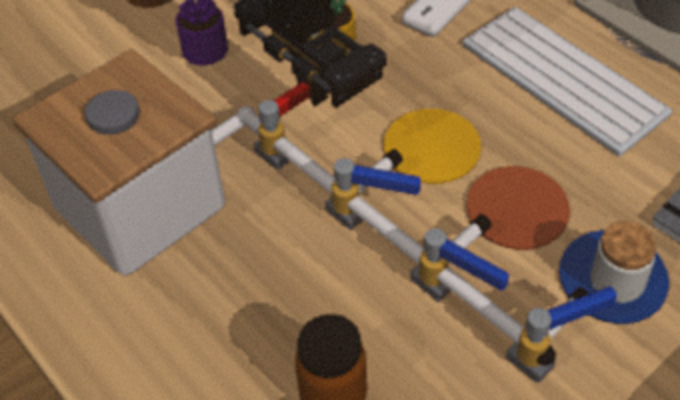

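```bash
python3 -m pendant '[{"translation":[0,-0.4,0],"angular":[0,0,2],"hand":-1},{"translation":[0,-0.3,0],"angular":[0,0,0],"hand":-1},{"translation":[0,0,0],"angular":[0,0,0],"hand":-1},{"translation":[0,0,0],"angular":[0,0,0],"hand":-1}]'; python3 -c "
from h import *
plan(None)"
```

```text
time: 6.55
ee_pos: [0.5498, -0.1784, 0.0831]
eef_rot: [-0.023, 0.706, 0.026, 0.708]
ft_force: [5.8, 11.6, -0.8]
width: 0.0138
t 6.55 ee [ 0.5498 -0.1784  0.0831] jaw 93.9 xaxis [ 0.003  0.005 -1.   ] w 0.0138 F [ 5.8 11.6 -0.8] q [ 0.87  0.5  -0.78  1.73  0.39  1.07  1.59]
```

```bash
python3 -m pendant '[{"translation":[0,0.3,0],"angular":[0,0,0],"hand":0},{"translation":[0,0,0],"angular":[0,0,0],"hand":0},{"translation":[0,0,0],"angular":[0,0,0],"hand":0},{"translation":[0,0,4],"angular":[0,0,0],"hand":0},{"translation":[0,0,5],"angular":[0,0,0],"hand":0},{"translation":[0,0,3],"angular":[0,0,0],"hand":0},{"translation":[0.3,2.6,0],"angular":[0,0,-8.45],"hand":0},{"translation":[0.3,2.6,0],"angular":[0,0,-8.45],"hand":0},{"translation":[0.3,2.6,0],"angular":[0,0,-8.45],"hand":0},{"translation":[0.3,2.6,0],"angular":[0,0,-8.45],"hand":0},{"translation":[0.3,2.6,0],"angular":[0,0,-8.45],"hand":0},{"translation":[0.3,2.6,0],"angular":[0,0,-8.45],"hand":0},{"translation":[0.3,2.6,0],"angular":[0,0,-8.45],"hand":0},{"translation":[0,0,0],"angular":[0,0,0],"hand":0},{"translation":[0,0,0],"angular":[0,0,0],"hand":0},{"translation":[0,0,0],"angular":[0,0,0],"hand":0}]'; python3 -c "
from h import *
plan([.571,.009,.083],34.6)
snap('wrist','w5')
snap('top','t5')
im=cv2.imread('pics/t5.png')
cv2.imwrite('pics/t5c.png',cv2.resize(im[150:300,180:500],None,fx=2.5,fy=2.5,interpolation=cv2.INTER_CUBIC))
"
```

```text
time: 8.15
ee_pos: [0.5691, 0.0011, 0.2024]
eef_rot: [0.328, 0.626, -0.329, 0.626]
ft_force: [-0.8, 0.4, -0.3]
width: 0.0436
t 8.15 ee [0.5691 0.0011 0.2024] jaw 34.6 xaxis [-0.    -0.001 -1.   ] w 0.0436 F [-0.8  0.4 -0.3] q [ 0.54  0.33 -0.75  1.64  0.23  1.26  0.35]
 dcm [  0.19   0.79 -11.94]
 rot [ 0.04 -0.01 -0.02]
 rot [2.0000e-02 6.0000e-02 1.7998e+02]
```

View pics/w5.png

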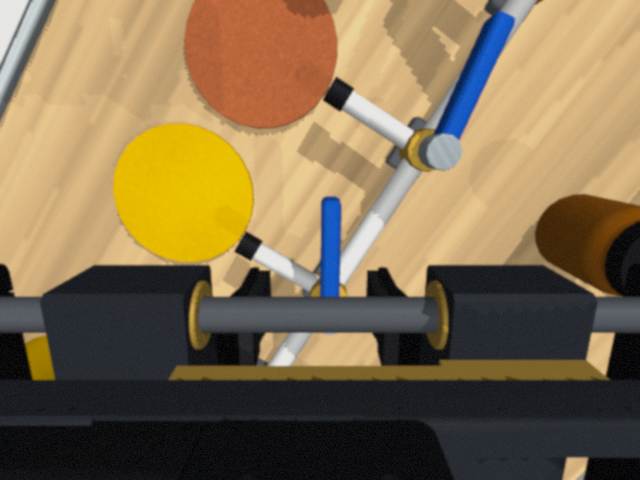

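View pics/t5c.png

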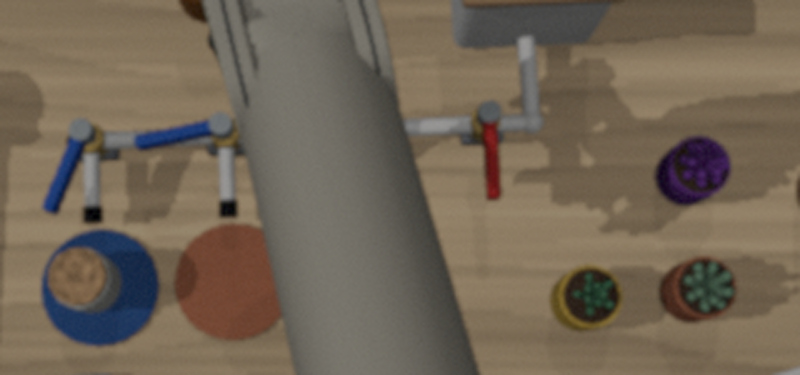

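```bash
python3 -m pendant '[{"translation":[0.2,0.8,-3],"angular":[0,0,0],"hand":0},{"translation":[0,0,-3.5],"angular":[0,0,0],"hand":0},{"translation":[0,0,-3],"angular":[0,0,0],"hand":0},{"translation":[0,0,-1.5],"angular":[0,0,0],"hand":0},{"translation":[0,0,-0.9],"angular":[0,0,0],"hand":0},{"translation":[0,0,0],"angular":[0,0,0],"hand":-1},{"translation":[0,0,0],"angular":[0,0,0],"hand":-1},{"translation":[0,0,0],"angular":[0,0,0],"hand":-1},{"translation":[0,0,0],"angular":[0,0,0],"hand":-1},{"translation":[0,0,0],"angular":[0,0,0],"hand":-1}]' 10
cat >> h.py <<'E'
def arc(c,step,n):
    s=r.read_state()['ee_pos']; v=s[:2]-np.array(c); a0=np.arctan2(v[1],v[0]);L=np.hypot(*v);print('ang',np.degrees(a0),'L',L);p=s[:2]
    for k in range(1,n+1):
        a=a0+np.radians(step*k);q=np.array(c)+L*np.array([np.cos(a),np.sin(a)]);print(step*k,((q-p)*100).round(2));p=q
E
python3 - <<'E'
from h import *
plan(None); arc([.6085,-.0453],7.8,8)
E
```

```text
time: 9.25
ee_pos: [0.5717, 0.0107, 0.0844]
eef_rot: [0.329, 0.626, -0.328, 0.627]
ft_force: [-0.6, -0.6, 3.0]
width: 0.0141
t 9.25 ee [0.5717 0.0107 0.0844] jaw 34.6 xaxis [ 0.002  0.    -1.   ] w 0.0141 F [-0.6 -0.6  3. ] q [ 0.48  0.46 -0.71  1.75  0.34  1.05  0.26]
ang 123.30837293462766 L 0.06698825729774956
7.8 [-0.73 -0.55]
15.6 [-0.64 -0.64]
23.4 [-0.55 -0.73]
31.2 [-0.45 -0.79]
39.0 [-0.34 -0.85]
46.8 [-0.22 -0.88]
54.6 [-0.1  -0.91]
62.4 [ 0.03 -0.91]
```

```bash
python3 -m pendant '[{"translation":[-0.73,-0.55,0],"angular":[0,0,7.8],"hand":-1},{"translation":[-0.64,-0.64,0],"angular":[0,0,7.8],"hand":-1},{"translation":[-0.55,-0.73,0],"angular":[0,0,7.8],"hand":-1},{"translation":[-0.45,-0.79,0],"angular":[0,0,7.8],"hand":-1},{"translation":[-0.34,-0.85,0],"angular":[0,0,7.8],"hand":-1},{"translation":[-0.22,-0.88,0],"angular":[0,0,7.8],"hand":-1},{"translation":[-0.1,-0.91,0],"angular":[0,0,7.8],"hand":-1},{"translation":[0,-0.5,0],"angular":[0,0,4],"hand":-1},{"translation":[0,-0.3,0],"angular":[0,0,0],"hand":-1},{"translation":[0,0,0],"angular":[0,0,0],"hand":-1},{"translation":[0,0,0],"angular":[0,0,0],"hand":-1}]'; python3 -c "
from h import *
plan(None)"
```

```text
time: 10.35
ee_pos: [0.5428, -0.0485, 0.0844]
eef_rot: [-0.019, 0.705, 0.022, 0.709]
ft_force: [7.9, 8.1, -4.7]
width: 0.014
t 10.35 ee [ 0.5428 -0.0485  0.0844] jaw 93.3 xaxis [ 0.005  0.003 -1.   ] w 0.014 F [ 7.9  8.1 -4.7] q [ 0.76  0.47 -0.91  1.82  0.42  1.06  1.33]
```

```bash
python3 -m pendant '[{"translation":[0,0.3,0],"angular":[0,0,0],"hand":0},{"translation":[0,0,0],"angular":[0,0,0],"hand":0},{"translation":[0,0,0],"angular":[0,0,0],"hand":0},{"translation":[0,0,4],"angular":[0,0,0],"hand":0},{"translation":[0,0,5],"angular":[0,0,0],"hand":0},{"translation":[0,0,3],"angular":[0,0,0],"hand":0},{"translation":[0.45,2.1,0],"angular":[0,0,-8.15],"hand":0},{"translation":[0.45,2.1,0],"angular":[0,0,-8.15],"hand":0},{"translation":[0.45,2.1,0],"angular":[0,0,-8.15],"hand":0},{"translation":[0.45,2.1,0],"angular":[0,0,-8.15],"hand":0},{"translation":[0.45,2.1,0],"angular":[0,0,-8.15],"hand":0},{"translation":[0.45,2.1,0],"angular":[0,0,-8.15],"hand":0},{"translation":[0.45,2.1,0],"angular":[0,0,-8.15],"hand":0},{"translation":[0.45,2.1,0],"angular":[0,0,-8.15],"hand":0},{"translation":[0.45,2.1,0],"angular":[0,0,-8.15],"hand":0},{"translation":[0.45,2.1,0],"angular":[0,0,-8.15],"hand":0},{"translation":[0,0,0],"angular":[0,0,0],"hand":0},{"translation":[0,0,0],"angular":[0,0,0],"hand":0},{"translation":[0,0,0],"angular":[0,0,0],"hand":0}]'; python3 -c "
from h import *
plan([.5875,.1591,.083],11.8)
snap('wrist','w6')
"
```

```text
time: 12.25
ee_pos: [0.586, 0.1606, 0.2034]
eef_rot: [0.446, 0.548, -0.446, 0.549]
ft_force: [0.1, 0.1, -0.7]
width: 0.0435
t 12.25 ee [0.586  0.1606 0.2034] jaw 11.8 xaxis [-0.    -0.001 -1.   ] w 0.0435 F [ 0.1  0.1 -0.7] q [ 0.25  0.42 -0.76  1.54  0.3   1.3  -0.35]
 dcm [  0.15  -0.15 -12.04]
 rot [ 0.05 -0.01  0.04]
 rot [-1.0000e-02 -8.0000e-02 -1.7996e+02]
```

View pics/w6.png

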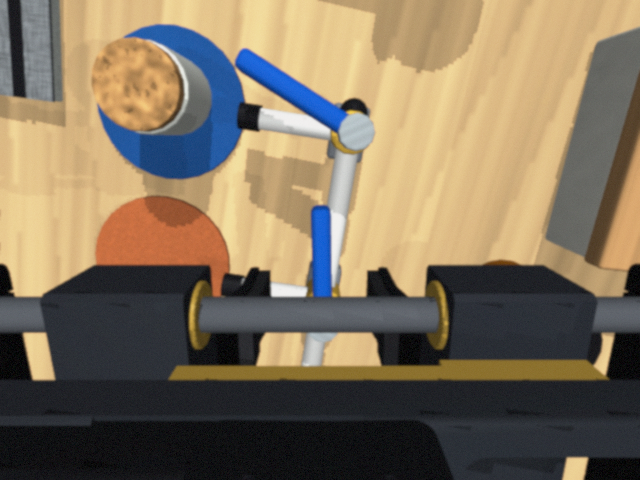

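```bash
python3 -m pendant '[{"translation":[0.15,-0.15,-3],"angular":[0,0,0],"hand":0},{"translation":[0,0,-3.5],"angular":[0,0,0],"hand":0},{"translation":[0,0,-3],"angular":[0,0,0],"hand":0},{"translation":[0,0,-1.6],"angular":[0,0,0],"hand":0},{"translation":[0,0,-0.9],"angular":[0,0,0],"hand":0},{"translation":[0,0,0],"angular":[0,0,0],"hand":-1},{"translation":[0,0,0],"angular":[0,0,0],"hand":-1},{"translation":[0,0,0],"angular":[0,0,0],"hand":-1},{"translation":[0,0,0],"angular":[0,0,0],"hand":-1},{"translation":[0,0,0],"angular":[0,0,0],"hand":-1}]' 10
python3 - <<'E'
from h import *
plan(None); arc([.601,.0945],8,11)
E
```

```text
time: 13.3
ee_pos: [0.5878, 0.1606, 0.0843]
eef_rot: [0.447, 0.548, -0.446, 0.549]
ft_force: [-0.2, -0.2, 3.0]
width: 0.0144
t 13.3 ee [0.5878 0.1606 0.0843] jaw 11.7 xaxis [ 0.001  0.    -1.   ] w 0.0144 F [-0.2 -0.2  3. ] q [ 0.21  0.54 -0.72  1.65  0.39  1.1  -0.41]
ang 101.26207773104038 L 0.0674470043009203
8 [-0.91 -0.25]
16 [-0.86 -0.37]
24 [-0.8  -0.49]
32 [-0.73 -0.6 ]
40 [-0.64 -0.69]
48 [-0.54 -0.77]
56 [-0.42 -0.84]
64 [-0.3  -0.89]
72 [-0.18 -0.92]
80 [-0.04 -0.94]
88 [ 0.09 -0.94]
```

```bash
python3 -m pendant '[{"translation":[-0.91,-0.25,0],"angular":[0,0,8],"hand":-1},{"translation":[-0.86,-0.37,0],"angular":[0,0,8],"hand":-1},{"translation":[-0.8,-0.49,0],"angular":[0,0,8],"hand":-1},{"translation":[-0.73,-0.6,0],"angular":[0,0,8],"hand":-1},{"translation":[-0.64,-0.69,0],"angular":[0,0,8],"hand":-1},{"translation":[-0.54,-0.77,0],"angular":[0,0,8],"hand":-1},{"translation":[-0.42,-0.84,0],"angular":[0,0,8],"hand":-1},{"translation":[-0.3,-0.89,0],"angular":[0,0,8],"hand":-1},{"translation":[-0.18,-0.92,0],"angular":[0,0,8],"hand":-1},{"translation":[-0.04,-0.94,0],"angular":[0,0,8],"hand":-1},{"translation":[0,-0.4,0],"angular":[0,0,1.5],"hand":-1},{"translation":[0,-0.3,0],"angular":[0,0,0],"hand":-1},{"translation":[0,0,0],"angular":[0,0,0],"hand":-1},{"translation":[0,0,0],"angular":[0,0,0],"hand":-1}]'; python3 -c "
from h import *
plan(None)"
```

```text
time: 14.7
ee_pos: [0.5349, 0.0911, 0.0848]
eef_rot: [-0.018, 0.705, 0.024, 0.709]
ft_force: [9.2, 18.0, -7.9]
width: 0.014
t 14.7 ee [0.5349 0.0911 0.0848] jaw 93.4 xaxis [ 0.006  0.008 -1.   ] w 0.014 F [ 9.2 18.  -7.9] q [ 0.6   0.52 -1.04  1.82  0.5   1.08  1.01]
```

```bash
python3 -m pendant '[{"translation":[0,0.3,0],"angular":[0,0,0],"hand":0},{"translation":[0,0,0],"angular":[0,0,0],"hand":0},{"translation":[0,0,0],"angular":[0,0,0],"hand":0},{"translation":[0,0,4],"angular":[0,0,0],"hand":0},{"translation":[0,0,5],"angular":[0,0,0],"hand":0},{"translation":[0,0,3],"angular":[0,0,0],"hand":0},{"translation":[-0.1,4.1,0],"angular":[0,0,-5],"hand":0},{"translation":[-0.1,4.1,0],"angular":[0,0,-5],"hand":0},{"translation":[-0.1,4.1,0],"angular":[0,0,-5],"hand":0},{"translation":[-0.1,4.1,0],"angular":[0,0,-5],"hand":0},{"translation":[0,0,0],"angular":[0,0,0],"hand":0},{"translation":[0,0,0],"angular":[0,0,0],"hand":0},{"translation":[0,0,0],"angular":[0,0,0],"hand":0}]'; python3 -c "
from h import *
plan([.5305,.2532,.083],73.4)
snap('wrist','w7')
"
```

```text
time: 16.0
ee_pos: [0.5296, 0.2514, 0.2033]
eef_rot: [0.103, 0.699, -0.104, 0.699]
ft_force: [1.0, -1.0, -0.4]
width: 0.0434
t 16.0 ee [0.5296 0.2514 0.2033] jaw 73.1 xaxis [-0.    -0.001 -1.   ] w 0.0434 F [ 1.  -1.  -0.4] q [ 0.28  0.47 -1.04  1.59  0.41  1.33  0.46]
 dcm [  0.09   0.18 -12.03]
 rot [ 0.06 -0.01  0.26]
 rot [-1.0000e-02 -9.0000e-02 -1.7974e+02]
```

View pics/w7.png

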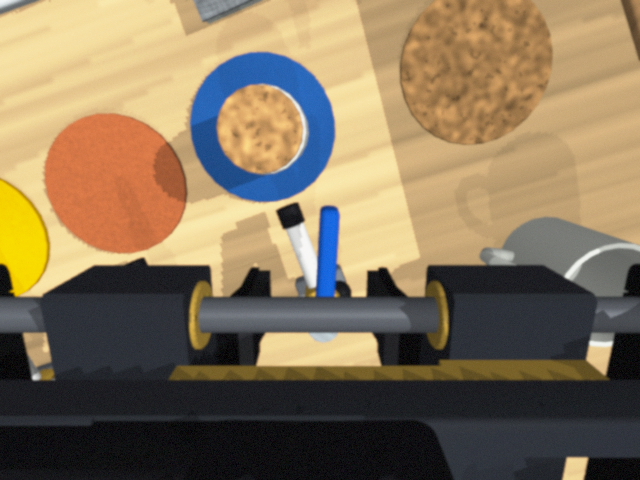

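```bash
python3 -m pendant '[{"translation":[0.2,0.35,-3],"angular":[0,0,-1.5],"hand":0},{"translation":[0,0,-3.5],"angular":[0,0,0],"hand":0},{"translation":[0,0,-3],"angular":[0,0,0],"hand":0},{"translation":[0,0,-1.6],"angular":[0,0,0],"hand":0},{"translation":[0,0,-0.9],"angular":[0,0,0],"hand":0},{"translation":[0,0,0],"angular":[0,0,0],"hand":-1},{"translation":[0,0,0],"angular":[0,0,0],"hand":-1},{"translation":[0,0,0],"angular":[0,0,0],"hand":-1},{"translation":[0,0,0],"angular":[0,0,0],"hand":-1},{"translation":[0,0,0],"angular":[0,0,0],"hand":-1}]' 10
python3 - <<'E'
from h import *
plan(None); arc([.5937,.2343],-8,10)
E
```

```text
time: 17.05
ee_pos: [0.5315, 0.2568, 0.0843]
eef_rot: [0.113, 0.698, -0.112, 0.698]
ft_force: [-0.2, -0.1, 3.9]
width: 0.0137
t 17.05 ee [0.5315 0.2568 0.0843] jaw 71.7 xaxis [ 0.001  0.001 -1.   ] w 0.0137 F [-0.2 -0.1  3.9] q [ 0.21  0.59 -0.95  1.7   0.53  1.13  0.36]
ang 160.1252850239867 L 0.06612144513904683
-8 [0.37 0.84]
-16 [0.49 0.78]
-24 [0.59 0.71]
-32 [0.68 0.62]
-40 [0.76 0.52]
-48 [0.83 0.41]
-56 [0.88 0.29]
-64 [0.91 0.16]
-72 [0.92 0.03]
-80 [ 0.92 -0.09]
```

```bash
python3 -m pendant '[{"translation":[0.37,0.84,0],"angular":[0,0,-8],"hand":-1},{"translation":[0.49,0.78,0],"angular":[0,0,-8],"hand":-1},{"translation":[0.59,0.71,0],"angular":[0,0,-8],"hand":-1},{"translation":[0.68,0.62,0],"angular":[0,0,-8],"hand":-1},{"translation":[0.76,0.52,0],"angular":[0,0,-8],"hand":-1},{"translation":[0.83,0.41,0],"angular":[0,0,-8],"hand":-1},{"translation":[0.88,0.29,0],"angular":[0,0,-8],"hand":-1},{"translation":[0.91,0.16,0],"angular":[0,0,-8],"hand":-1},{"translation":[0.5,0,0],"angular":[0,0,-4],"hand":-1},{"translation":[0.3,0,0],"angular":[0,0,0],"hand":-1},{"translation":[0,0,0],"angular":[0,0,0],"hand":-1},{"translation":[0,0,0],"angular":[0,0,0],"hand":-1}]'; python3 -c "
from h import *
plan(None)"
```

```text
time: 18.25
ee_pos: [0.592, 0.3022, 0.0842]
eef_rot: [0.483, 0.518, -0.483, 0.515]
ft_force: [-8.4, 3.9, 5.1]
width: 0.0142
t 18.25 ee [0.592  0.3022 0.0842] jaw 3.8 xaxis [-0.003  0.002 -1.   ] w 0.0142 F [-8.4  3.9  5.1] q [-0.06  0.64 -0.68  1.49  0.42  1.16 -0.74]
```

Run:
```python
from h import *
st=dict(ee_pos=np.array([.5296,.2514,.2033]),eef_rot=[.103,.699,-.104,.699])
print('jar',p2w('wrist',128,259.5,.078,st),'mat',p2w('wrist',69,476,.006,st),'blue',p2w('wrist',126,263,.006,st),'terr',p2w('wrist',183,116,.006,st))
print('top jar',p2w('top',150+219/2,100+221/2,.078),'scene mat/top mat')
```

```text
jar [0.4504579  0.23669111 0.078     ] mat [0.453208   0.41143832 0.006     ] blue [0.44521235 0.2302761  0.006     ] terr [0.45340501 0.09112707 0.006     ]
top jar [0.44823774 0.23495129 0.078     ] scene mat/top mat
```

```bash
python3 -m pendant '[{"translation":[-0.3,0,0],"angular":[0,0,0],"hand":0},{"translation":[0,0,0],"angular":[0,0,0],"hand":0},{"translation":[0,0,0],"angular":[0,0,0],"hand":0},{"translation":[0,0,4],"angular":[0,0,0],"hand":0},{"translation":[0,0,5],"angular":[0,0,0],"hand":1},{"translation":[-3.5,-1.65,3],"angular":[0,0,0],"hand":1},{"translation":[-3.5,-1.65,0],"angular":[0,0,0],"hand":1},{"translation":[-3.5,-1.65,0],"angular":[0,0,0],"hand":1},{"translation":[-3.5,-1.65,0],"angular":[0,0,0],"hand":1},{"translation":[0,0,0],"angular":[0,0,0],"hand":1},{"translation":[0,0,0],"angular":[0,0,0],"hand":1},{"translation":[0,0,0],"angular":[0,0,0],"hand":1}]'; python3 -c "
from h import *
plan([.4495,.236,.052],4)
st,_=snap('wrist','w8'); print(w2p('wrist',[.4495,.236,.078],st))
snap('scene','s8');snap('top','t8')
"
```

```text
time: 19.45
ee_pos: [0.4523, 0.2338, 0.204]
eef_rot: [0.484, 0.516, -0.483, 0.516]
ft_force: [-0.2, 0.1, 0.0]
width: 0.0863
t 19.45 ee [0.4523 0.2338 0.204 ] jaw 3.7 xaxis [ 0.001  0.001 -1.   ] w 0.0863 F [-0.2  0.1  0. ] q [ 0.17  0.19 -0.81  1.79  0.14  1.23 -0.61]
 dcm [ -0.28   0.22 -15.2 ]
 rot [-0.04  0.06  0.33]
 rot [ 9.0000e-02  6.0000e-02 -1.7967e+02]
[228.98576159 311.16731061]
```

View pics/w8.png

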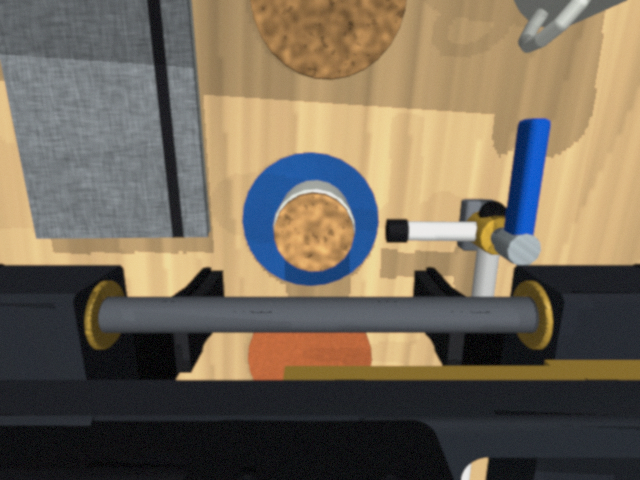

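View pics/s8.png

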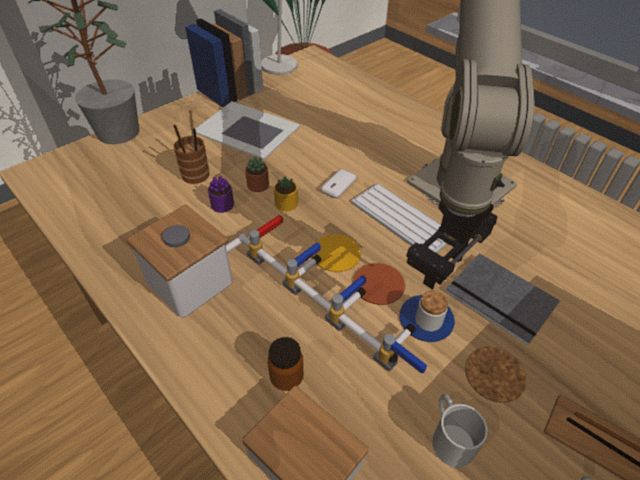

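View pics/t8.png

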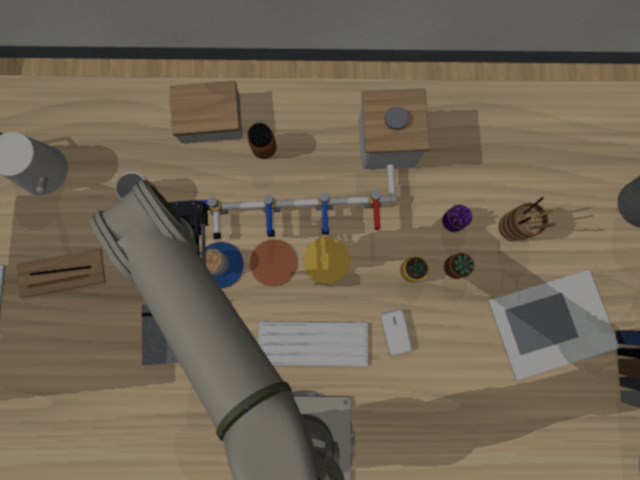

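```bash
python3 -m pendant '[{"translation":[-0.2,0.2,-4],"angular":[0,0,0],"hand":1},{"translation":[0,0,-4],"angular":[0,0,0],"hand":1},{"translation":[0,0,-3],"angular":[0,0,0],"hand":1},{"translation":[0,0,-2.5],"angular":[0,0,0],"hand":1},{"translation":[0,0,-1.7],"angular":[0,0,0],"hand":1},{"translation":[0,0,0],"angular":[0,0,0],"hand":1},{"translation":[0,0,0],"angular":[0,0,0],"hand":-1},{"translation":[0,0,0],"angular":[0,0,0],"hand":-1},{"translation":[0,0,0],"angular":[0,0,0],"hand":-1},{"translation":[0,0,0],"angular":[0,0,0],"hand":-1},{"translation":[0,0,0],"angular":[0,0,0],"hand":-1},{"translation":[0,0,0],"angular":[0,0,0],"hand":-1}]' 15
python3 - <<'E'
from h import *
plan([.452,.411,.12])
E
```

```text
time: 20.8
ee_pos: [0.4496, 0.2358, 0.0523]
eef_rot: [0.484, 0.516, -0.483, 0.516]
ft_force: [-1.9, -1.0, 6.3]
width: 0.0617
t 20.8 ee [0.4496 0.2358 0.0523] jaw 3.7 xaxis [ 0.001  0.    -1.   ] w 0.0617 F [-1.9 -1.   6.3] q [ 0.08  0.39 -0.75  1.94  0.32  0.94 -0.76]
 dcm [ 0.24 17.52  6.77]
```

```bash
python3 -m pendant '[{"translation":[0,0,2],"angular":[0,0,0],"hand":-1},{"translation":[0,0,3],"angular":[0,0,0],"hand":-1},{"translation":[0.1,3.5,0],"angular":[0,0,0],"hand":-1},{"translation":[0.1,3.5,0],"angular":[0,0,0],"hand":-1},{"translation":[0,3.5,0],"angular":[0,0,0],"hand":-1},{"translation":[0,3.5,0],"angular":[0,0,0],"hand":-1},{"translation":[0,3.5,0],"angular":[0,0,0],"hand":-1},{"translation":[0,0,0],"angular":[0,0,0],"hand":-1},{"translation":[0,0,0],"angular":[0,0,0],"hand":-1},{"translation":[0,0,0],"angular":[0,0,0],"hand":-1}]'
python3 - <<'E'
from h import *
plan([.452,.411,.0525],4)
snap('scene','s9')
cv2.imwrite('pics/s9c.png',cv2.resize(cv2.imread('pics/s9.png')[250:480,340:640],None,fx=2,fy=2))
E
```

```text
time: 21.8
ee_pos: [0.4515, 0.4095, 0.1011]
eef_rot: [0.483, 0.515, -0.484, 0.516]
ft_force: [0.4, -0.8, -2.6]
width: 0.0614
t 21.8 ee [0.4515 0.4095 0.1011] jaw 3.6 xaxis [-0.    -0.001 -1.   ] w 0.0614 F [ 0.4 -0.8 -2.6] q [-0.23  0.54 -0.76  1.63  0.4   1.13 -1.03]
 dcm [ 0.05  0.15 -4.86]
 rot [ 0.07 -0.01  0.35]
 rot [-2.0000e-02 -1.1000e-01 -1.7965e+02]
```

View pics/s9c.png

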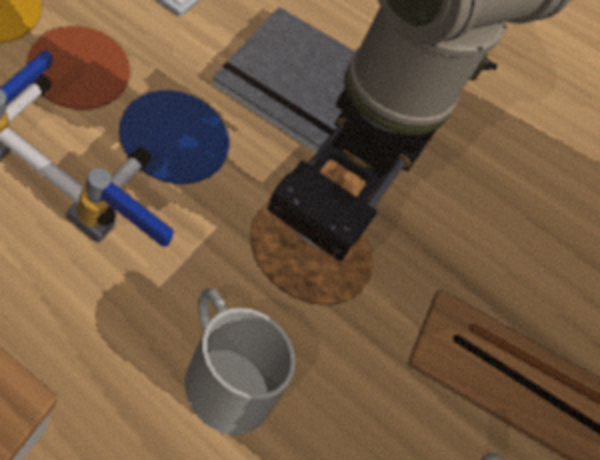

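```bash
python3 -m pendant '[{"translation":[0,0.15,-2],"angular":[0,0,0],"hand":-1},{"translation":[0,0,-1.5],"angular":[0,0,0],"hand":-1},{"translation":[0,0,-0.8],"angular":[0,0,0],"hand":-1},{"translation":[0,0,-0.5],"angular":[0,0,0],"hand":-1},{"translation":[0,0,0],"angular":[0,0,0],"hand":-1},{"translation":[0,0,0],"angular":[0,0,0],"hand":1},{"translation":[0,0,0],"angular":[0,0,0],"hand":1},{"translation":[0,0,0],"angular":[0,0,0],"hand":1},{"translation":[0,0,3],"angular":[0,0,0],"hand":1},{"translation":[0,0,4],"angular":[0,0,0],"hand":1},{"translation":[0,0,4],"angular":[0,0,0],"hand":1},{"translation":[0,0,4],"angular":[0,0,0],"hand":1},{"translation":[0,-4,0],"angular":[0,0,0],"hand":1},{"translation":[0,-4,0],"angular":[0,0,0],"hand":1},{"translation":[0,-2,0],"angular":[0,0,0],"hand":1},{"translation":[0,0,0],"angular":[0,0,0],"hand":1},{"translation":[0,0,0],"angular":[0,0,0],"hand":1}]'
python3 - <<'E'
from h import *
plan(None)
st,_=snap('wrist','w10');print(w2p('wrist',[.452,.411,.006],st))
snap('scene','s10')
E
```

```text
time: 23.55
ee_pos: [0.4514, 0.3124, 0.2041]
eef_rot: [0.484, 0.516, -0.483, 0.516]
ft_force: [0.1, 0.5, 0.8]
width: 0.087
t 23.55 ee [0.4514 0.3124 0.2041] jaw 3.7 xaxis [ 0.001  0.    -1.   ] w 0.087 F [0.1 0.5 0.8] q [ 0.01  0.29 -0.82  1.69  0.23  1.26 -0.79]
[ 96.64945109 323.39930807]
```

View pics/w10.png

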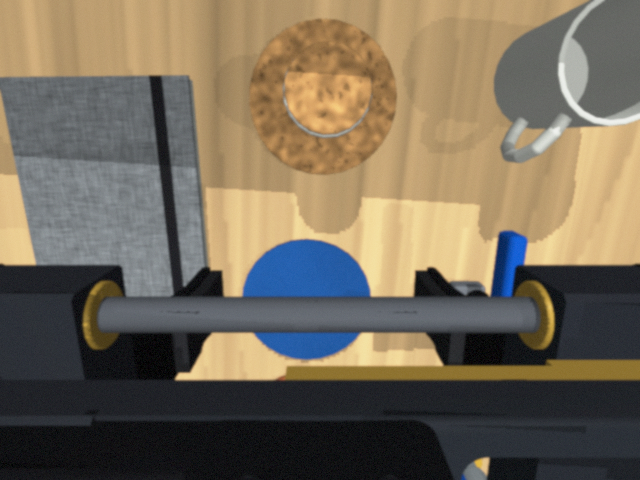

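View pics/s10.png

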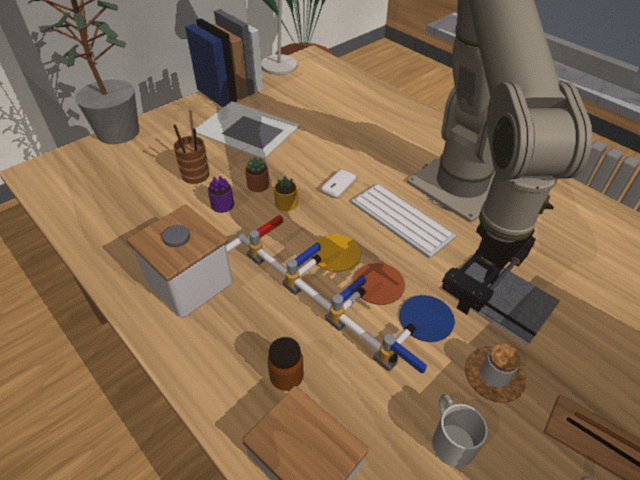

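```bash
python3 -m pendant '[{"translation":[0,-4.6,0.2],"angular":[0,0,0.4],"hand":1},{"translation":[0,-4.6,0.2],"angular":[0,0,0.4],"hand":1},{"translation":[0,-4.6,0.2],"angular":[0,0,0.4],"hand":1},{"translation":[0,-4.6,0.2],"angular":[0,0,0.4],"hand":1},{"translation":[0,-4.6,0.2],"angular":[0,0,0.4],"hand":1},{"translation":[0,-4.6,0.2],"angular":[0,0,0.4],"hand":1},{"translation":[0,-4.6,0.2],"angular":[0,0,0.4],"hand":1},{"translation":[0,-4.6,0.2],"angular":[0,0,0.4],"hand":1},{"translation":[0,-4.6,0.2],"angular":[0,0,0.4],"hand":1},{"translation":[0,-4.6,0.2],"angular":[0,0,0.4],"hand":1},{"translation":[0,-4.6,0.2],"angular":[0,0,0.4],"hand":1},{"translation":[0,-4.6,0.2],"angular":[0,0,0.4],"hand":1},{"translation":[0,-4.6,0.2],"angular":[0,0,0.4],"hand":1},{"translation":[0,-4.6,0.2],"angular":[0,0,0.4],"hand":1},{"translation":[0,-4.6,0.2],"angular":[0,0,0.4],"hand":1},{"translation":[0,-4.6,0.2],"angular":[0,0,0.4],"hand":1},{"translation":[0,-4.6,0.2],"angular":[0,0,0.4],"hand":1},{"translation":[0,0,0],"angular":[0,0,0],"hand":1},{"translation":[0,0,0],"angular":[0,0,0],"hand":1},{"translation":[0,0,0],"angular":[0,0,0],"hand":1}]'
python3 - <<'E'
from h import *
plan(None)
st,_=snap('wrist','w11')
for n in ('pot_terracotta','pot_yellow'): print(n,[(d['point'],d['confidence'],p2w('wrist',*d['point'],0,st).round(4)) for d in r.mark_of('wrist',n)[:3]])
E
```

```text
time: 25.65
ee_pos: [0.4528, -0.468, 0.2373]
eef_rot: [0.452, 0.544, -0.451, 0.544]
ft_force: [0.5, 0.2, 0.2]
width: 0.087
t 25.65 ee [ 0.4528 -0.468   0.2373] jaw 10.7 xaxis [ 0.     0.001 -1.   ] w 0.087 F [0.5 0.2 0.2] q [ 0.91  0.41 -0.24  1.39  0.09  1.36  0.85]
pot_terracotta [([131.2, 322.5], 0.92, array([ 0.4459, -0.397 ,  0.    ])), ([149.5, 453.2], 0.9, array([ 0.5728, -0.3904,  0.    ]))]
pot_yellow []
```

View pics/w11.png

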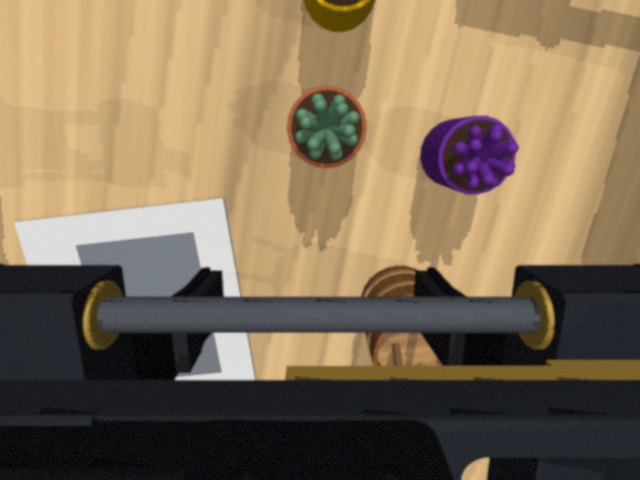

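Run:
```python
from h import *
st=r.read_state()
print('terr',p2w('wrist',127,327,.06,st))
print('brush base top',p2w('top',232,509,0),'scene',p2w('scene',178,195,0))
# yellow lower rim edge ->
print('yellow near edge',p2w('wrist',30,338,.06,st))
r.camera('top')
for n in('brush_pot','pot_terracotta','pot_yellow'): print(n,[(p2w('top',*d['point'],0)) for d in r.mark_of('top',n)[:2]])
```

```text
terr [ 0.44769332 -0.39484214  0.06      ]
brush base top [ 0.53733828 -0.53938465  0.        ] scene [ 5.62490134e-01 -5.37484678e-01 -1.11022302e-16]
yellow near edge [ 0.44246393 -0.32438047  0.06      ]
brush_pot [array([ 0.55295751, -0.55703545,  0.        ]), array([0.62236948, 0.45040907, 0.        ])]
pot_terracotta [array([ 0.570903  , -0.39357804,  0.        ]), array([ 0.44714177, -0.39423388,  0.        ])]
pot_yellow [array([ 0.43820023, -0.2738508 ,  0.        ]), array([ 0.27083871, -0.22922345,  0.        ])]
```

```bash
python3 -m pendant '[{"translation":[-0.2,3.7,0],"angular":[0,0,0],"hand":1},{"translation":[-0.3,3.65,0],"angular":[0,0,0],"hand":1},{"translation":[0,0,-4],"angular":[0,0,0],"hand":1},{"translation":[0,0,-4],"angular":[0,0,0],"hand":1},{"translation":[0,0,-3],"angular":[0,0,0],"hand":1},{"translation":[0,0,0],"angular":[0,0,0],"hand":1},{"translation":[0,0,0],"angular":[0,0,0],"hand":1}]' 15
python3 - <<'E'
from h import *
plan([.4475,-.3945,.051],11)
st,_=snap('wrist','w12')
E
```

```text
time: 26.7
ee_pos: [0.4465, -0.3964, 0.1285]
eef_rot: [0.452, 0.544, -0.452, 0.544]
ft_force: [-0.2, 0.2, 1.5]
width: 0.0871
t 26.7 ee [ 0.4465 -0.3964  0.1285] jaw 10.5 xaxis [ 0.  0. -1.] w 0.0871 F [-0.2  0.2  1.5] q [ 0.87  0.38 -0.27  1.67  0.11  1.11  0.75]
 dcm [ 0.1   0.19 -7.75]
 rot [-0.    0.01  0.49]
 rot [ 2.0000e-02  0.0000e+00 -1.7951e+02]
```

View pics/w12.png

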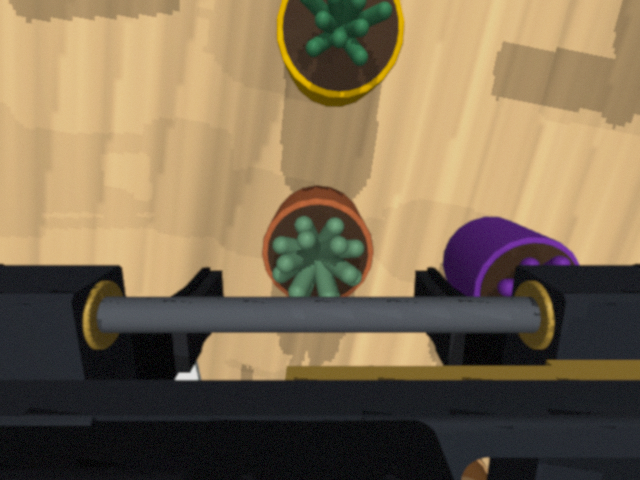

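```bash
python3 -m pendant '[{"translation":[0.1,0.2,-3],"angular":[0,0,0],"hand":1},{"translation":[0,0,-3],"angular":[0,0,0],"hand":1},{"translation":[0,0,-1.7],"angular":[0,0,0],"hand":1},{"translation":[0,0,0],"angular":[0,0,0],"hand":1},{"translation":[0,0,0],"angular":[0,0,0],"hand":-1},{"translation":[0,0,0],"angular":[0,0,0],"hand":-1},{"translation":[0,0,0],"angular":[0,0,0],"hand":-1},{"translation":[0,0,0],"angular":[0,0,0],"hand":-1},{"translation":[0,0,0],"angular":[0,0,0],"hand":-1}]' 15
python3 - <<'E'
from h import *
plan([.452,.089,.2],50)
E
```

```text
time: 27.65
ee_pos: [0.4472, -0.395, 0.0517]
eef_rot: [0.452, 0.543, -0.453, 0.544]
ft_force: [-2.9, 0.5, 6.9]
width: 0.0637
t 27.65 ee [ 0.4472 -0.395   0.0517] jaw 10.5 xaxis [ 0.    -0.001 -1.   ] w 0.0637 F [-2.9  0.5  6.9] q [ 0.85  0.47 -0.26  1.73  0.14  0.97  0.73]
 dcm [ 0.48 48.4  14.83]
 rot [ 0.06  0.04 39.52]
 rot [ 5.0000e-02 -8.0000e-02 -1.4048e+02]
```

```bash
python3 -m pendant '[{"translation":[0,0,2],"angular":[0,0,0],"hand":-1},{"translation":[0,0,4.3],"angular":[0,0,0],"hand":-1},{"translation":[0,0,4.3],"angular":[0,0,0],"hand":-1},{"translation":[0,0,4.2],"angular":[0,0,0],"hand":-1},{"translation":[0.04,4.03,0],"angular":[0,0,3.3],"hand":-1},{"translation":[0.04,4.03,0],"angular":[0,0,3.3],"hand":-1},{"translation":[0.04,4.03,0],"angular":[0,0,3.3],"hand":-1},{"translation":[0.04,4.03,0],"angular":[0,0,3.3],"hand":-1},{"translation":[0.04,4.03,0],"angular":[0,0,3.3],"hand":-1},{"translation":[0.04,4.03,0],"angular":[0,0,3.3],"hand":-1},{"translation":[0.04,4.03,0],"angular":[0,0,3.3],"hand":-1},{"translation":[0.04,4.03,0],"angular":[0,0,3.3],"hand":-1},{"translation":[0.04,4.03,0],"angular":[0,0,3.3],"hand":-1},{"translation":[0.04,4.03,0],"angular":[0,0,3.3],"hand":-1},{"translation":[0.04,4.03,0],"angular":[0,0,3.3],"hand":-1},{"translation":[0.04,4.03,0],"angular":[0,0,3.3],"hand":-1},{"translation":[0,0,-5],"angular":[0,0,0],"hand":-1},{"translation":[0,0,0],"angular":[0,0,0],"hand":-1},{"translation":[0,0,0],"angular":[0,0,0],"hand":-1}]'
python3 - <<'E'
from h import *
plan([.452,.089,.058],50)
st,_=snap('wrist','w13'); snap('scene','s13')
E
```

```text
time: 29.55
ee_pos: [0.4515, 0.089, 0.1486]
eef_rot: [0.241, 0.665, -0.242, 0.664]
ft_force: [0.5, -0.6, -2.3]
width: 0.0636
t 29.55 ee [0.4515 0.089  0.1486] jaw 50.1 xaxis [-0.002  0.    -1.   ] w 0.0636 F [ 0.5 -0.6 -2.3] q [ 0.41  0.11 -0.74  1.97  0.09  1.09  0.52]
 dcm [ 0.05  0.   -9.06]
 rot [-0.   -0.11 -0.1 ]
 rot [  0.18  -0.   179.9 ]
```

View pics/s13.png

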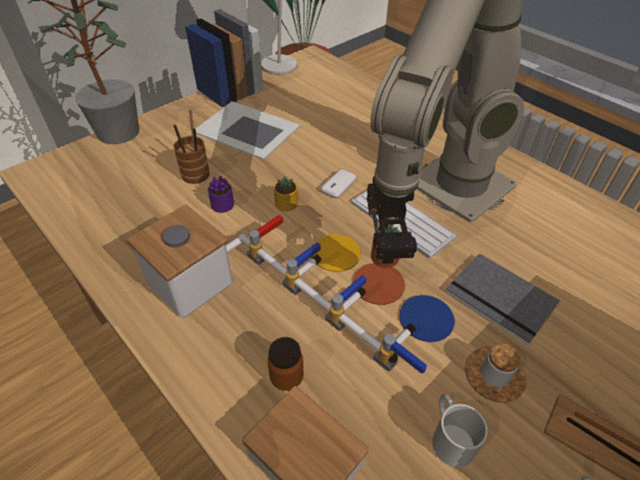

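View pics/w13.png

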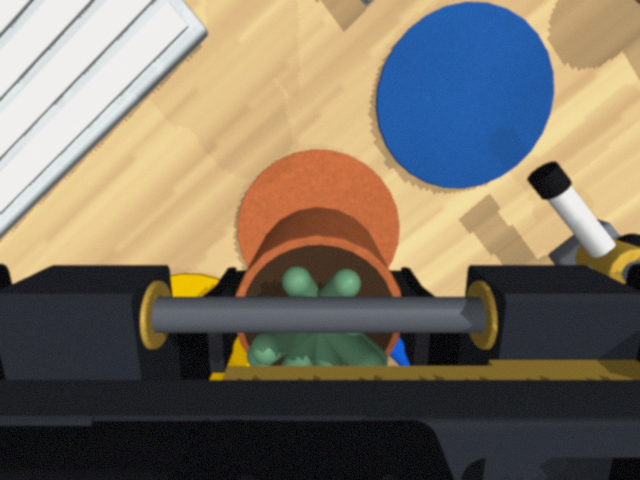

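```bash
python3 -m pendant '[{"translation":[0,0,-3],"angular":[0,0,0],"hand":-1},{"translation":[0,0,-3],"angular":[0,0,0],"hand":-1},{"translation":[0,0,-2],"angular":[0,0,0],"hand":-1},{"translation":[0,0,-1],"angular":[0,0,0],"hand":-1},{"translation":[0,0,0],"angular":[0,0,0],"hand":-1},{"translation":[0,0,0],"angular":[0,0,0],"hand":1},{"translation":[0,0,0],"angular":[0,0,0],"hand":1},{"translation":[0,0,0],"angular":[0,0,0],"hand":1},{"translation":[0,0,3],"angular":[0,0,0],"hand":1},{"translation":[0,0,4],"angular":[0,0,0],"hand":1},{"translation":[0,0,4],"angular":[0,0,0],"hand":1},{"translation":[0,0,4],"angular":[0,0,0],"hand":1},{"translation":[0,-4.5,0],"angular":[0,0,0],"hand":1},{"translation":[0,-4.5,0],"angular":[0,0,0],"hand":1},{"translation":[0,-4.5,0],"angular":[0,0,0],"hand":1},{"translation":[0,0,0],"angular":[0,0,0],"hand":1},{"translation":[0,0,0],"angular":[0,0,0],"hand":1}]'
python3 - <<'E'
from h import *
plan(None)
st,_=snap('wrist','w14');snap('scene','s14')
print(w2p('wrist',[.452,.089,.006],st),w2p('wrist',[.452,.089,.066],st))
E
```

```text
time: 31.35
ee_pos: [0.4521, -0.0462, 0.209]
eef_rot: [0.242, 0.664, -0.242, 0.665]
ft_force: [0.8, 1.1, 0.1]
width: 0.087
t 31.35 ee [ 0.4521 -0.0462  0.209 ] jaw 50.0 xaxis [ 0.001  0.    -1.   ] w 0.087 F [0.8 1.1 0.1] q [ 0.61  0.01 -0.6   1.92  0.01  1.21  0.87]
[109.69916595 439.29115944] [103.92633598 465.82935729]
```

View pics/w14.png

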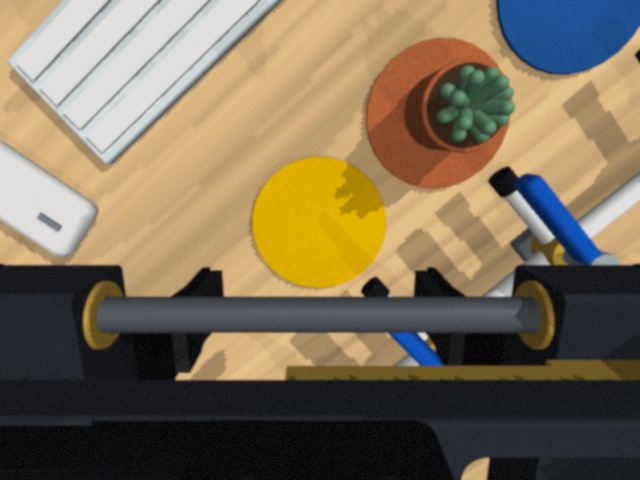

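View pics/s14.png

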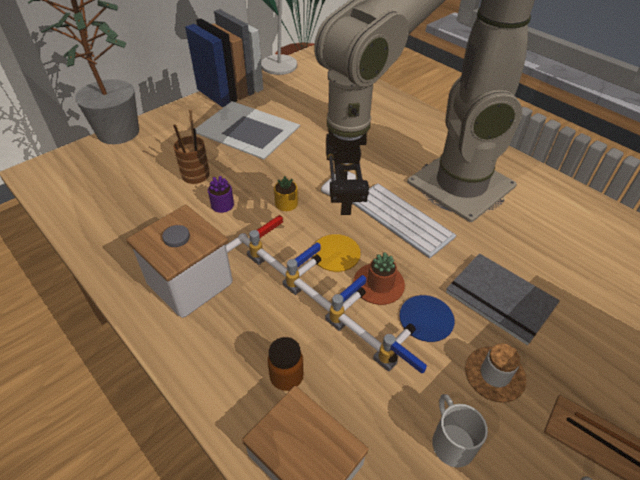

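Run:
```python
from h import *
st=dict(ee_pos=np.array([.4465,-.3964,.1285]),eef_rot=[.452,.544,-.452,.544])
print(p2w('wrist',30,341,.06,st),p2w('wrist',97,340,.06,st), p2w('wrist',30,279,.06,st),p2w('wrist',30,404,.06,st))
print('ysaucer',p2w('wrist',222,319,.006))
plan([.513,-.352,.2],50)
```

```text
[ 0.43638857 -0.28062763  0.06      ] [ 0.44203893 -0.31117179  0.06      ] [ 0.40647278 -0.28621232  0.06      ] [ 0.46679288 -0.27495174  0.06      ]
ysaucer [ 0.46129028 -0.05074246  0.006     ]
t 31.45 ee [ 0.4522 -0.0445  0.2089] jaw 50.2 xaxis [ 0.001  0.    -1.   ] w 0.0871 F [-0.4  0.6  0.3] q [ 0.61  0.01 -0.6   1.92  0.01  1.21  0.87]
 dcm [  6.08 -30.75  -0.89]
 rot [-0.01  0.04 -0.19]
 rot [-6.0000e-02 -2.0000e-02  1.7981e+02]
```

```bash
python3 -m pendant '[{"translation":[0.75,-3.8,0],"angular":[0,0,0],"hand":1},{"translation":[0.75,-3.8,0],"angular":[0,0,0],"hand":1},{"translation":[0.75,-3.8,0],"angular":[0,0,0],"hand":1},{"translation":[0.75,-3.8,0],"angular":[0,0,0],"hand":1},{"translation":[0.75,-3.8,0],"angular":[0,0,0],"hand":1},{"translation":[0.75,-3.8,0],"angular":[0,0,0],"hand":1},{"translation":[0.75,-3.8,0],"angular":[0,0,0],"hand":1},{"translation":[0.75,-3.8,0],"angular":[0,0,0],"hand":1},{"translation":[0,0,0],"angular":[0,0,0],"hand":1},{"translation":[0,0,0],"angular":[0,0,0],"hand":1},{"translation":[0,0,0],"angular":[0,0,0],"hand":1}]'
python3 - <<'E'
from h import *
plan([.4365,-.281,.15],50)
st,_=snap('wrist','w15')
print(w2p('wrist',[.4365,-.281,.06],st))
E
```

```text
time: 32.55
ee_pos: [0.513, -0.3475, 0.2087]
eef_rot: [0.241, 0.665, -0.24, 0.665]
ft_force: [-0.3, 0.3, -0.7]
width: 0.0872
t 32.55 ee [ 0.513  -0.3475  0.2087] jaw 50.3 xaxis [ 0.     0.001 -1.   ] w 0.0872 F [-0.3  0.3 -0.7] q [ 0.82  0.37 -0.38  1.51  0.14  1.29  1.3 ]
 dcm [-7.65  6.65 -5.87]
 rot [-0.06  0.02 -0.27]
 rot [-4.0000e-02 -9.0000e-02  1.7973e+02]
[ 83.35488564 321.0535384 ]
```

View pics/w15.png

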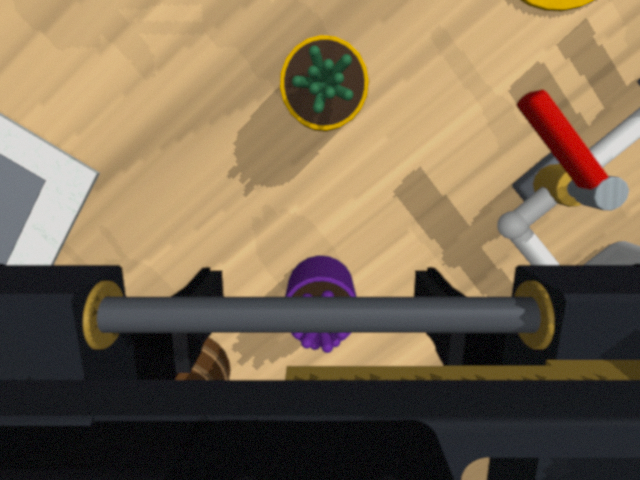

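```bash
python3 -m pendant '[{"translation":[-3.75,3.4,0],"angular":[0,0,0],"hand":1},{"translation":[-3.8,3.4,0],"angular":[0,0,0],"hand":1},{"translation":[0,0,-4],"angular":[0,0,0],"hand":1},{"translation":[0,0,-4],"angular":[0,0,0],"hand":1},{"translation":[0,0,-4],"angular":[0,0,0],"hand":1},{"translation":[0,0,-2.5],"angular":[0,0,0],"hand":1},{"translation":[0,0,-1.2],"angular":[0,0,0],"hand":1},{"translation":[0,0,0],"angular":[0,0,0],"hand":1},{"translation":[0,0,0],"angular":[0,0,0],"hand":-1},{"translation":[0,0,0],"angular":[0,0,0],"hand":-1},{"translation":[0,0,0],"angular":[0,0,0],"hand":-1},{"translation":[0,0,0],"angular":[0,0,0],"hand":-1},{"translation":[0,0,0],"angular":[0,0,0],"hand":-1}]' 15
python3 - <<'E'
from h import *
plan([.460,-.052,.15],50)
E
```

```text
time: 33.9
ee_pos: [0.4388, -0.2827, 0.0526]
eef_rot: [0.241, 0.664, -0.241, 0.665]
ft_force: [0.9, 3.1, 6.7]
width: 0.0634
t 33.9 ee [ 0.4388 -0.2827  0.0526] jaw 50.1 xaxis [ 0.002 -0.    -1.   ] w 0.0634 F [0.9 3.1 6.7] q [ 0.83  0.34 -0.39  1.92  0.16  0.91  1.23]
 dcm [ 2.12 23.07  9.74]
 rot [ 0.02  0.11 -0.12]
 rot [-1.8000e-01  4.0000e-02  1.7988e+02]
```

```bash
python3 -m pendant '[{"translation":[0,0,2],"angular":[0,0,0],"hand":-1},{"translation":[0,0,4],"angular":[0,0,0],"hand":-1},{"translation":[0,0,4],"angular":[0,0,0],"hand":-1},{"translation":[0.35,3.85,0],"angular":[0,0,0],"hand":-1},{"translation":[0.35,3.85,0],"angular":[0,0,0],"hand":-1},{"translation":[0.35,3.85,0],"angular":[0,0,0],"hand":-1},{"translation":[0.35,3.85,0],"angular":[0,0,0],"hand":-1},{"translation":[0.35,3.85,0],"angular":[0,0,0],"hand":-1},{"translation":[0.35,3.85,0],"angular":[0,0,0],"hand":-1},{"translation":[0,0,0],"angular":[0,0,0],"hand":-1},{"translation":[0,0,0],"angular":[0,0,0],"hand":-1},{"translation":[0,0,0],"angular":[0,0,0],"hand":-1}]'
python3 - <<'E'
from h import *
plan([.460,-.052,.0586],50)
st,_=snap('wrist','w16');
E
```

```text
time: 35.1
ee_pos: [0.4584, -0.0529, 0.1514]
eef_rot: [0.241, 0.665, -0.242, 0.664]
ft_force: [-0.2, -0.8, -3.0]
width: 0.0638
t 35.1 ee [ 0.4584 -0.0529  0.1514] jaw 50.0 xaxis [-0.001 -0.    -1.   ] w 0.0638 F [-0.2 -0.8 -3. ] q [ 0.6   0.1  -0.61  1.97  0.06  1.09  0.84]
 dcm [ 0.16  0.09 -9.28]
 rot [ 0.02 -0.04 -0.03]
 rot [6.0000e-02 3.0000e-02 1.7997e+02]
```

View pics/w16.png

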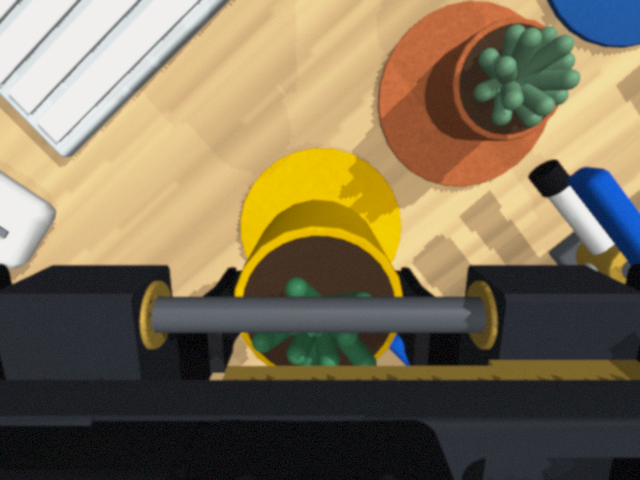

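```bash
python3 -m pendant '[{"translation":[0.15,0.1,-3],"angular":[0,0,0],"hand":-1},{"translation":[0,0,-3],"angular":[0,0,0],"hand":-1},{"translation":[0,0,-2.2],"angular":[0,0,0],"hand":-1},{"translation":[0,0,-1],"angular":[0,0,0],"hand":-1},{"translation":[0,0,0],"angular":[0,0,0],"hand":-1},{"translation":[0,0,0],"angular":[0,0,0],"hand":1},{"translation":[0,0,0],"angular":[0,0,0],"hand":1},{"translation":[0,0,0],"angular":[0,0,0],"hand":1},{"translation":[0,0,3],"angular":[0,0,0],"hand":1},{"translation":[0,0,4],"angular":[0,0,0],"hand":1},{"translation":[0,0,4],"angular":[0,0,0],"hand":1},{"translation":[0,0,4],"angular":[0,0,0],"hand":1},{"translation":[1.5,-4,0],"angular":[0,0,8],"hand":0},{"translation":[1.5,-4,0],"angular":[0,0,8],"hand":0},{"translation":[1.5,-4,0],"angular":[0,0,8],"hand":0},{"translation":[1.5,0,0],"angular":[0,0,8],"hand":0},{"translation":[1.5,0,0],"angular":[0,0,8],"hand":0},{"translation":[0,0,0],"angular":[0,0,2],"hand":0},{"translation":[0,0,0],"angular":[0,0,0],"hand":0},{"translation":[0,0,0],"angular":[0,0,0],"hand":0}]'
python3 - <<'E'
from h import *
plan([.5492,-.1784,.083],93)
st,_=snap('wrist','w17');snap('scene','s17');snap('top','t17')
print('pred ysauc',w2p('wrist',[.460,-.052,.006],st))
E
```

```text
time: 37.15
ee_pos: [0.5352, -0.1708, 0.2099]
eef_rot: [-0.013, 0.707, 0.012, 0.707]
ft_force: [0.7, 0.5, 0.2]
width: 0.0442
t 37.15 ee [ 0.5352 -0.1708  0.2099] jaw 92.0 xaxis [ 0. -0. -1.] w 0.0442 F [0.7 0.5 0.2] q [ 0.72  0.27 -0.57  1.66  0.15  1.26  1.72]
 dcm [  1.4   -0.76 -12.69]
 rot [0.01 0.02 0.98]
 rot [ 3.0000e-02 -2.0000e-02 -1.7902e+02]
pred ysauc [130.1152049  460.81844458]
```

View pics/w17.png

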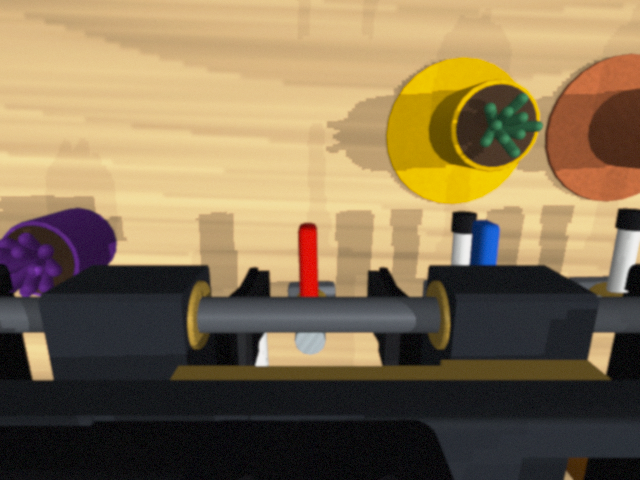

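View pics/s17.png

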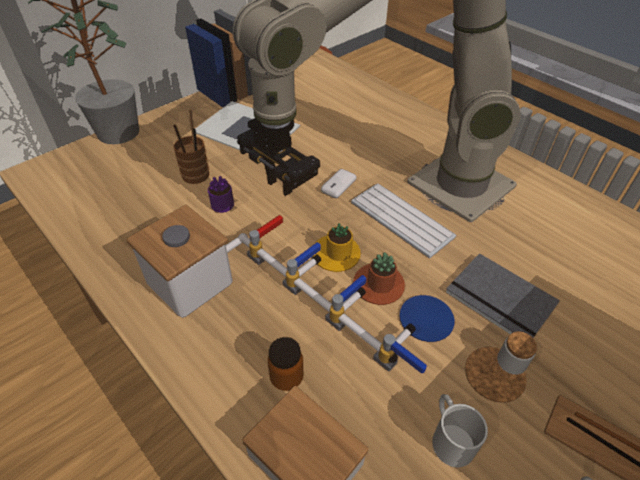

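View pics/t17.png

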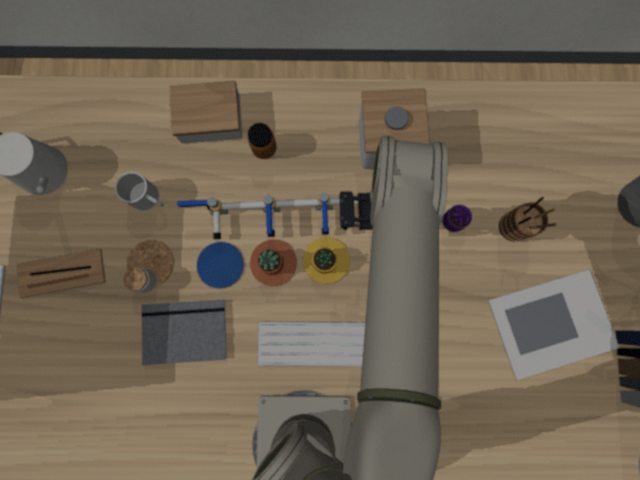

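```bash
python3 - <<'E'
from h import *
print(p2w('scene',345,520,.075),p2w('top',279,135,.075))
E
python3 -m pendant '[{"translation":[-0.95,4,0],"angular":[0,0,-8],"hand":1},{"translation":[-0.95,4,0],"angular":[0,0,-8],"hand":1},{"translation":[-0.95,4,0],"angular":[0,0,-8],"hand":1},{"translation":[-0.95,4,0],"angular":[0,0,-8],"hand":1},{"translation":[-0.95,4,0],"angular":[0,0,-8],"hand":1},{"translation":[-0.95,4,0],"angular":[0,0,-8],"hand":1},{"translation":[-0.95,4,0],"angular":[0,0,-8],"hand":1},{"translation":[-0.95,4,0],"angular":[0,0,-8],"hand":1},{"translation":[-0.95,4,0],"angular":[0,0,-8],"hand":1},{"translation":[-0.95,4,0],"angular":[0,0,-8],"hand":1},{"translation":[-0.95,4,0],"angular":[0,0,-8],"hand":1},{"translation":[-0.95,4,0],"angular":[0,0,0],"hand":1},{"translation":[0,0,0],"angular":[0,0,0],"hand":1},{"translation":[0,0,0],"angular":[0,0,0],"hand":1},{"translation":[0,0,0],"angular":[0,0,0],"hand":1}]'
python3 - <<'E'
from h import *
plan(None)
st,_=snap('wrist','w18');snap('scene','s18')
cv2.imwrite('pics/s18c.png',cv2.resize(cv2.imread('pics/s18.png')[280:480,420:640],None,fx=3,fy=3,interpolation=cv2.INTER_CUBIC))
E
```

```text
[0.40568615 0.41796396 0.075     ] [0.39873611 0.41939975 0.075     ]
time: 38.8
ee_pos: [0.4248, 0.297, 0.2095]
eef_rot: [0.472, 0.526, -0.472, 0.527]
ft_force: [0.5, -0.8, 0.7]
width: 0.0871
t 38.8 ee [0.4248 0.297  0.2095] jaw 6.2 xaxis [ 0.    -0.001 -1.   ] w 0.0871 F [ 0.5 -0.8  0.7] q [ 0.05  0.21 -0.83  1.76  0.16  1.25 -0.71]
```

View pics/w18.png

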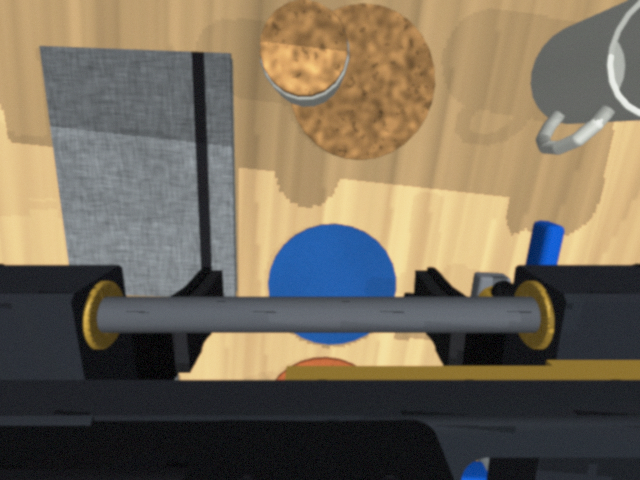

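View pics/s18c.png

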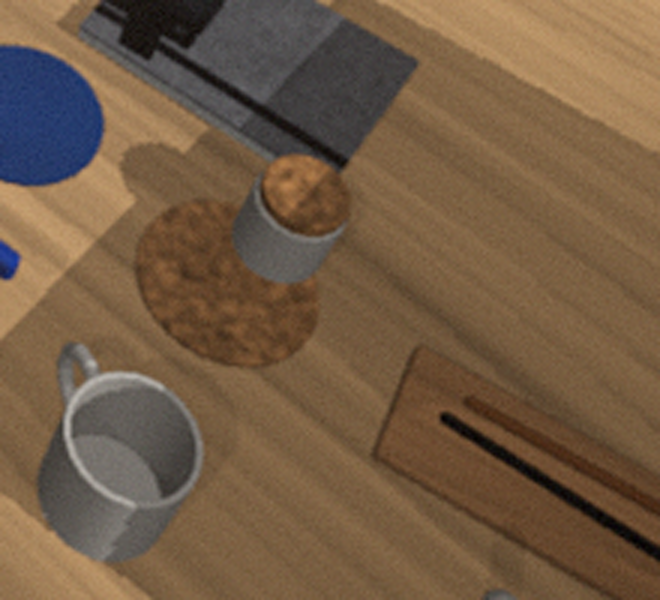

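Run:
```python
from h import *
j=p2w('wrist',48,304.5,.078); m=p2w('wrist',82,362,.006); print(j,m); plan([j[0],j[1],.055])
```

```text
[0.40521546 0.41673737 0.078     ] [0.45193903 0.41048334 0.006     ]
t 38.9 ee [0.425  0.2968 0.2095] jaw 6.2 xaxis [ 0.    -0.001 -1.   ] w 0.0873 F [-0.  -0.9 -0.3] q [ 0.05  0.21 -0.83  1.76  0.16  1.25 -0.71]
 dcm [ -1.98  11.99 -15.45]
```

```bash
python3 -m pendant '[{"translation":[-0.6,4,0],"angular":[0,0,0],"hand":1},{"translation":[-0.7,4,0],"angular":[0,0,0],"hand":1},{"translation":[-0.7,4,0],"angular":[0,0,0],"hand":1},{"translation":[0,0,-4],"angular":[0,0,0],"hand":1},{"translation":[0,0,-4],"angular":[0,0,0],"hand":1},{"translation":[0,0,0],"angular":[0,0,0],"hand":1},{"translation":[0,0,0],"angular":[0,0,0],"hand":1}]'
python3 - <<'E'
from h import *
plan([.4052,.4167,.055],6.2)
st,_=snap('wrist','w19')
E
```

```text
time: 39.6
ee_pos: [0.4049, 0.4175, 0.1302]
eef_rot: [0.472, 0.527, -0.472, 0.527]
ft_force: [-0.4, 0.3, 1.2]
width: 0.0868
t 39.6 ee [0.4049 0.4175 0.1302] jaw 6.3 xaxis [-0.    -0.001 -1.   ] w 0.0868 F [-0.4  0.3  1.2] q [-0.22  0.46 -0.82  1.68  0.36  1.16 -1.03]
 dcm [ 0.03 -0.08 -7.52]
 rot [ 0.04 -0.03 -0.06]
 rot [4.0000e-02 6.0000e-02 1.7994e+02]
```

View pics/w19.png

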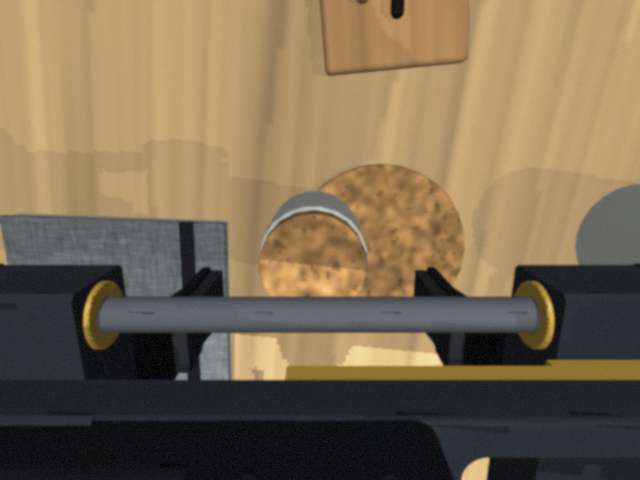

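```bash
python3 -m pendant '[{"translation":[0,-0.05,-3],"angular":[0,0,0],"hand":1},{"translation":[0,0,-3],"angular":[0,0,0],"hand":1},{"translation":[0,0,-1.5],"angular":[0,0,0],"hand":1},{"translation":[0,0,0],"angular":[0,0,0],"hand":1},{"translation":[0,0,0],"angular":[0,0,0],"hand":-1},{"translation":[0,0,0],"angular":[0,0,0],"hand":-1},{"translation":[0,0,0],"angular":[0,0,0],"hand":-1},{"translation":[0,0,0],"angular":[0,0,0],"hand":-1},{"translation":[0,0,0],"angular":[0,0,0],"hand":-1}]' 15
python3 - <<'E'
from h import *
plan([.452,.411,.0525],4)
E
```

```text
time: 40.55
ee_pos: [0.404, 0.4181, 0.0553]
eef_rot: [0.472, 0.527, -0.471, 0.527]
ft_force: [-3.9, -2.1, 6.7]
width: 0.0616
t 40.55 ee [0.404  0.4181 0.0553] jaw 6.4 xaxis [ 0.  0. -1.] w 0.0616 F [-3.9 -2.1  6.7] q [-0.26  0.55 -0.77  1.74  0.43  1.03 -1.08]
 dcm [ 4.8  -0.71 -0.28]
 rot [-0.02  0.   -2.35]
 rot [-0.0000e+00 -3.0000e-02  1.7765e+02]
```

```bash
python3 -m pendant '[{"translation":[0,0,2],"angular":[0,0,0],"hand":-1},{"translation":[2.4,-0.3,0],"angular":[0,0,0],"hand":-1},{"translation":[2.4,-0.4,0],"angular":[0,0,0],"hand":-1},{"translation":[0,0,0],"angular":[0,0,0],"hand":-1},{"translation":[0,0,0],"angular":[0,0,0],"hand":-1},{"translation":[0,0,-1],"angular":[0,0,0],"hand":-1},{"translation":[0,0,-1],"angular":[0,0,0],"hand":-1},{"translation":[0,0,0],"angular":[0,0,0],"hand":-1}]'
python3 - <<'E'
from h import *
plan([.452,.411,.0525],4)
st,_=snap('wrist','w20')
snap('scene','s20')
cv2.imwrite('pics/s20c.png',cv2.resize(cv2.imread('pics/s20.png')[280:480,420:640],None,fx=3,fy=3,interpolation=cv2.INTER_CUBIC))
E
```

```text
time: 41.35
ee_pos: [0.4513, 0.4108, 0.0532]
eef_rot: [0.471, 0.527, -0.472, 0.527]
ft_force: [0.6, -0.0, -2.7]
width: 0.0615
t 41.35 ee [0.4513 0.4108 0.0532] jaw 6.4 xaxis [-0.001 -0.001 -1.   ] w 0.0615 F [ 0.6 -0.  -2.7] q [-0.24  0.6  -0.75  1.66  0.45  1.06 -1.01]
 dcm [ 0.07  0.02 -0.07]
 rot [ 0.03 -0.06 -2.4 ]
 rot [9.000e-02 5.000e-02 1.776e+02]
```

View pics/s20c.png

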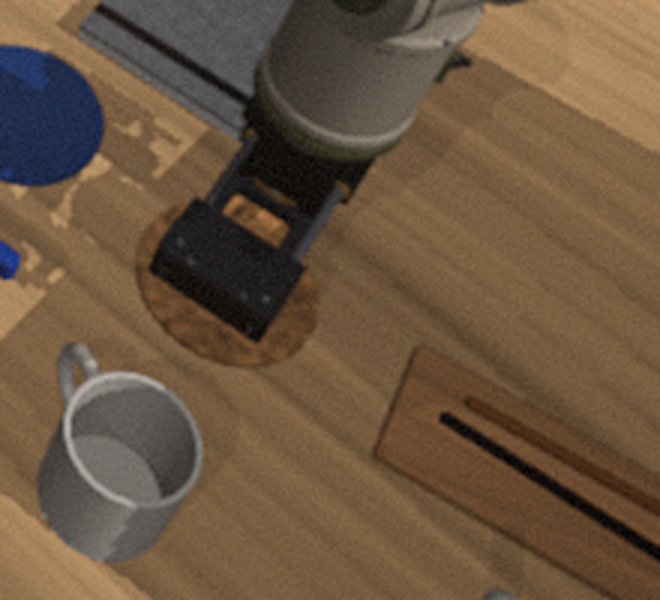

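```bash
python3 -m pendant '[{"translation":[0,0,0],"angular":[0,0,0],"hand":-1},{"translation":[0,0,-0.2],"angular":[0,0,0],"hand":-1},{"translation":[0,0,0],"angular":[0,0,0],"hand":-1},{"translation":[0,0,0],"angular":[0,0,0],"hand":-1}]'
```

```text
time: 41.85
ee_pos: [0.4523, 0.4108, 0.0529]
eef_rot: [0.472, 0.527, -0.472, 0.527]
ft_force: [-1.5, -1.0, 4.8]
width: 0.0616
```

Contact now. Release and go back to look.

```bash
python3 -m pendant '[{"translation":[0,0,0],"angular":[0,0,0],"hand":1},{"translation":[0,0,0],"angular":[0,0,0],"hand":1},{"translation":[0,0,0],"angular":[0,0,0],"hand":1},{"translation":[0,0,3],"angular":[0,0,0],"hand":1},{"translation":[0,0,4],"angular":[0,0,0],"hand":1},{"translation":[0,0,4],"angular":[0,0,0],"hand":1},{"translation":[0,0,4],"angular":[0,0,0],"hand":1},{"translation":[0,-4,0],"angular":[0,0,0],"hand":1},{"translation":[0,-4,0],"angular":[0,0,0],"hand":1},{"translation":[0,-2,0],"angular":[0,0,0],"hand":1},{"translation":[0,0,0],"angular":[0,0,0],"hand":1},{"translation":[0,0,0],"angular":[0,0,0],"hand":1}]';  python3 - <<'E'
from h import *
plan([.54,-.175,.2],93)
st,_=snap('wrist','w21')
snap('scene','s21');
print(w2p('wrist',[.452,.411,.006],st),w2p('wrist',[.452,.411,.078],st))
E
```

```text
time: 43.05
ee_pos: [0.4525, 0.3107, 0.2028]
eef_rot: [0.472, 0.527, -0.472, 0.527]
ft_force: [-0.8, 1.0, -0.1]
width: 0.0869
t 43.05 ee [0.4525 0.3107 0.2028] jaw 6.3 xaxis [ 0.001  0.    -1.   ] w 0.0869 F [-0.8  1.  -0.1] q [ 0.03  0.3  -0.84  1.69  0.23  1.25 -0.75]
 dcm [  8.75 -48.57  -0.28]
 rot [-4.000e-02  2.000e-02  8.671e+01]
 rot [ 2.000e-02  4.000e-02 -9.329e+01]
[ 94.51208721 327.97074433] [ 82.5046197  331.01237769]
```

View pics/w21.png

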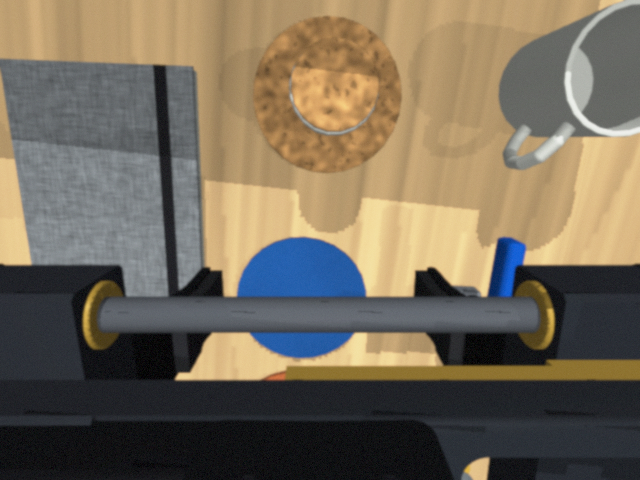

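View pics/s21.png

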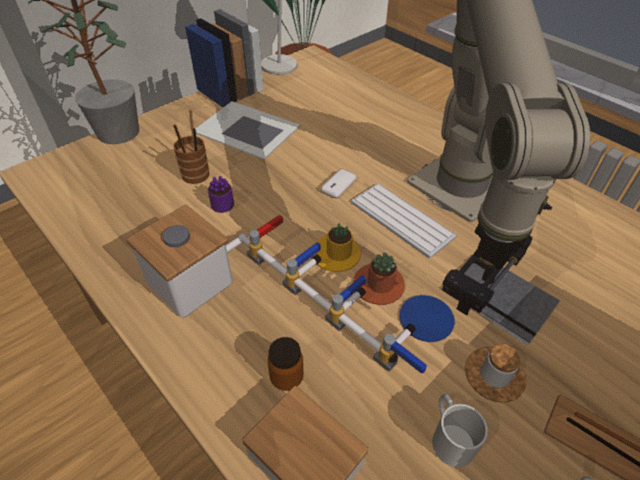

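```bash
python3 -m pendant '[{"translation":[0.81,-4.06,0],"angular":[0,0,7.2],"hand":0},{"translation":[0.81,-4.06,0],"angular":[0,0,7.2],"hand":0},{"translation":[0.81,-4.06,0],"angular":[0,0,7.2],"hand":0},{"translation":[0.81,-4.06,0],"angular":[0,0,7.2],"hand":0},{"translation":[0.81,-4.06,0],"angular":[0,0,7.2],"hand":0},{"translation":[0.81,-4.06,0],"angular":[0,0,7.2],"hand":0},{"translation":[0.81,-4.06,0],"angular":[0,0,7.2],"hand":0},{"translation":[0.81,-4.06,0],"angular":[0,0,7.2],"hand":0},{"translation":[0.81,-4.06,0],"angular":[0,0,7.2],"hand":0},{"translation":[0.81,-4.06,0],"angular":[0,0,7.2],"hand":0},{"translation":[0.81,-4.06,0],"angular":[0,0,7.2],"hand":0},{"translation":[0.81,-4.06,0],"angular":[0,0,7.2],"hand":0},{"translation":[0,0,0],"angular":[0,0,0],"hand":0},{"translation":[0,0,0],"angular":[0,0,0],"hand":0},{"translation":[0,0,0],"angular":[0,0,0],"hand":0}]' 10;  python3 - <<'E'
from h import *
plan([.5492,-.1784,.083],93)
st,_=snap('wrist','w22');snap('scene','s22');snap('top','t22')
E
```

```text
time: 44.65
ee_pos: [0.5501, -0.1743, 0.2025]
eef_rot: [-0.017, 0.707, 0.018, 0.707]
ft_force: [0.4, -0.6, 0.7]
width: 0.0434
t 44.65 ee [ 0.5501 -0.1743  0.2025] jaw 92.8 xaxis [ 0.     0.001 -1.   ] w 0.0434 F [ 0.4 -0.6  0.7] q [ 0.83  0.34 -0.74  1.62  0.24  1.27  1.67]
 dcm [ -0.09  -0.41 -11.95]
 rot [-0.06  0.01  0.17]
 rot [ 1.0000e-02  1.0000e-01 -1.7983e+02]
```

View pics/w22.png

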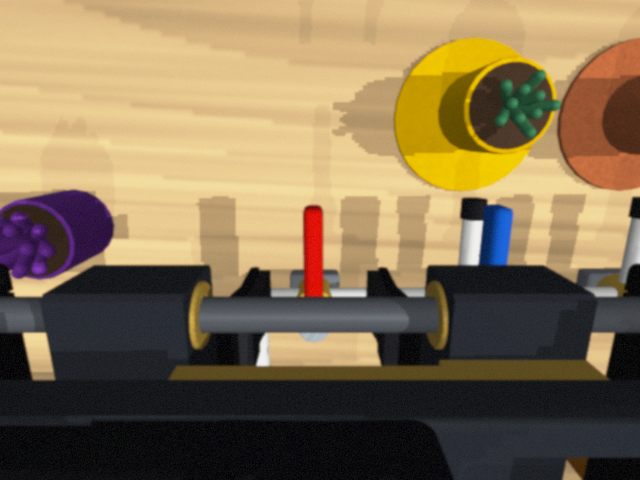

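View pics/t22.png

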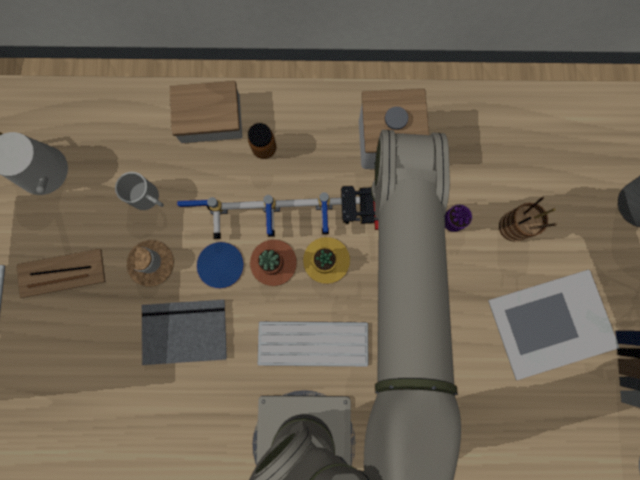

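```bash
python3 -m pendant '[{"translation":[-1.3,-0.45,-3],"angular":[0,0,0],"hand":0},{"translation":[0,0,-3.5],"angular":[0,0,0],"hand":0},{"translation":[0,0,-3],"angular":[0,0,0],"hand":0},{"translation":[0,0,-1.5],"angular":[0,0,0],"hand":0},{"translation":[0,0,-0.9],"angular":[0,0,0],"hand":0},{"translation":[0,0,0],"angular":[0,0,0],"hand":-1},{"translation":[0,0,0],"angular":[0,0,0],"hand":-1},{"translation":[0,0,0],"angular":[0,0,0],"hand":-1},{"translation":[0,0,0],"angular":[0,0,0],"hand":-1},{"translation":[0,0,0],"angular":[0,0,0],"hand":-1}]' 10
python3 - <<'E'
from h import *
plan(None); arc([.6151,-.175],-8,11)
E
```

```text
time: 45.8
ee_pos: [0.537, -0.1789, 0.0844]
eef_rot: [-0.017, 0.707, 0.018, 0.707]
ft_force: [-1.6, 4.2, 5.2]
width: 0.0137
t 45.8 ee [ 0.537  -0.1789  0.0844] jaw 92.8 xaxis [ 0.001  0.002 -1.   ] w 0.0137 F [-1.6  4.2  5.2] q [ 0.82  0.44 -0.69  1.77  0.32  1.05  1.62]
ang -177.15107897955573 L 0.07819515928860463
-8 [0.02 1.09]
-16 [0.17 1.08]
-24 [0.32 1.04]
-32 [0.46 0.99]
-40 [0.6  0.91]
-48 [0.72 0.82]
-56 [0.83 0.71]
-64 [0.92 0.59]
-72 [0.99 0.46]
-80 [1.04 0.32]
-88 [1.08 0.17]
```

```bash
python3 -m pendant '[{"translation":[0.02,1.09,0],"angular":[0,0,-8],"hand":-1},{"translation":[0.17,1.08,0],"angular":[0,0,-8],"hand":-1},{"translation":[0.32,1.04,0],"angular":[0,0,-8],"hand":-1},{"translation":[0.46,0.99,0],"angular":[0,0,-8],"hand":-1},{"translation":[0.6,0.91,0],"angular":[0,0,-8],"hand":-1},{"translation":[0.72,0.82,0],"angular":[0,0,-8],"hand":-1},{"translation":[0.83,0.71,0],"angular":[0,0,-8],"hand":-1},{"translation":[0.92,0.59,0],"angular":[0,0,-8],"hand":-1},{"translation":[0.99,0.46,0],"angular":[0,0,-8],"hand":-1},{"translation":[0,0,0],"angular":[0,0,0],"hand":-1}]'
python3 - <<'E'
from h import *
plan(None); snap('scene','s23')
cv2.imwrite('pics/s23c.png',cv2.resize(cv2.imread('pics/s23.png')[180:380,120:460],None,fx=2,fy=2))
E
```

```text
time: 46.8
ee_pos: [0.5881, -0.1001, 0.0844]
eef_rot: [0.403, 0.582, -0.401, 0.581]
ft_force: [-0.9, 9.2, 4.0]
width: 0.0142
t 46.8 ee [ 0.5881 -0.1001  0.0844] jaw 20.6 xaxis [ 0.001  0.003 -1.   ] w 0.0142 F [-0.9  9.2  4. ] q [ 0.48  0.46 -0.48  1.7   0.24  1.05  0.28]
```

View pics/s23c.png

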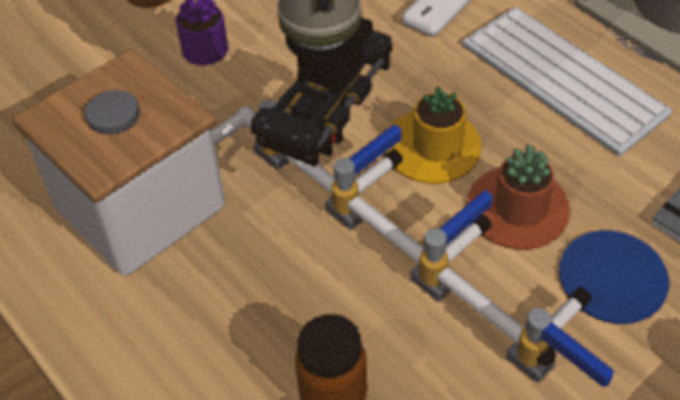

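```bash
python3 -m pendant '[{"translation":[1.04,0.3,0],"angular":[0,0,-8],"hand":-1},{"translation":[1.08,0.17,0],"angular":[0,0,-8],"hand":-1},{"translation":[0.4,0,0],"angular":[0,0,-1.5],"hand":-1},{"translation":[0.2,0,0],"angular":[0,0,0],"hand":-1},{"translation":[0,0,0],"angular":[0,0,0],"hand":-1},{"translation":[0,0,0],"angular":[0,0,0],"hand":-1}]'
python3 - <<'E'
from h import *
plan(None)
E
```

```text
time: 47.45
ee_pos: [0.6133, -0.0954, 0.0841]
eef_rot: [0.486, 0.516, -0.484, 0.513]
ft_force: [-7.3, 11.4, 6.4]
width: 0.0135
t 47.45 ee [ 0.6133 -0.0954  0.0841] jaw 3.4 xaxis [-0.002  0.004 -1.   ] w 0.0135 F [-7.3 11.4  6.4] q [ 0.41  0.5  -0.42  1.63  0.22  1.07 -0.01]
```

```bash
python3 -m pendant '[{"translation":[-0.2,0,0],"angular":[0,0,0],"hand":-0.1},{"translation":[0,0,0],"angular":[0,0,0],"hand":-0.1},{"translation":[0,0,0],"angular":[0,0,0],"hand":-0.1},{"translation":[0,0,3],"angular":[0,0,0],"hand":-0.1},{"translation":[0,0,5],"angular":[0,0,0],"hand":-0.1},{"translation":[0,0,5],"angular":[0,0,0],"hand":-0.1},{"translation":[-3,-4,2],"angular":[0,0,0],"hand":0},{"translation":[-3,-4.5,0],"angular":[0,0,0],"hand":0},{"translation":[-3,-4.5,0],"angular":[0,0,0],"hand":0},{"translation":[-3,-4.5,0],"angular":[0,0,0],"hand":0},{"translation":[-3,-4.5,0],"angular":[0,0,0],"hand":0},{"translation":[-1,-4.5,0],"angular":[0,0,0],"hand":0},{"translation":[0,-4.5,0],"angular":[0,0,0],"hand":0},{"translation":[0,0,0],"angular":[0,0,0],"hand":0},{"translation":[0,0,0],"angular":[0,0,0],"hand":0}]'
python3 - <<'E'
from h import *
plan(None)
snap('wrist','w24');snap('scene','s24');snap('top','t24')
im=cv2.imread('pics/t24.png')
cv2.imwrite('pics/t24c.png',cv2.resize(im[150:300,100:500],None,fx=2,fy=2,interpolation=cv2.INTER_CUBIC))
E
```

```text
time: 48.95
ee_pos: [0.4627, -0.3941, 0.2318]
eef_rot: [0.486, 0.513, -0.486, 0.513]
ft_force: [0.4, 0.2, -0.5]
width: 0.0437
t 48.95 ee [ 0.4627 -0.3941  0.2318] jaw 3.1 xaxis [-0.  0. -1.] w 0.0437 F [ 0.4  0.2 -0.5] q [ 0.85  0.32 -0.27  1.52  0.09  1.32  0.62]
```

View pics/t24c.png

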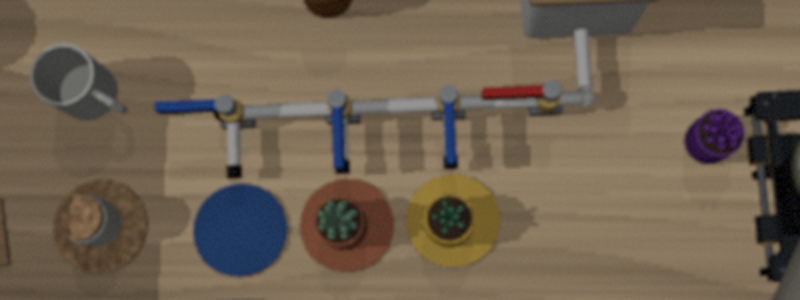

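View pics/s24.png

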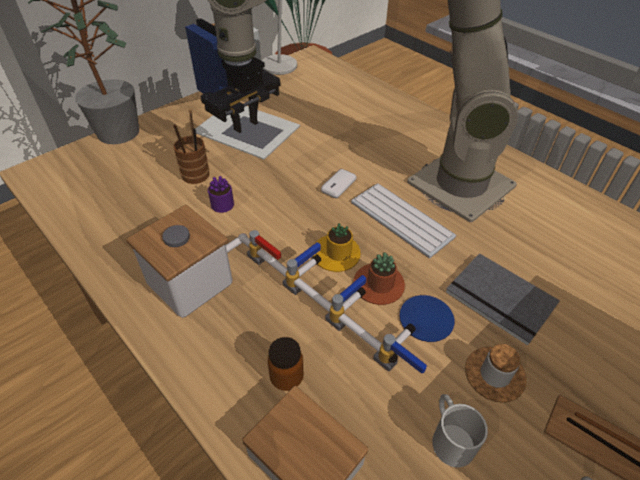

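Run:
```python
from h import *
th=.0522
Rm=np.array([[np.cos(th),-np.sin(th)],[np.sin(th),np.cos(th)]])
for n,a,b in [('main',(551,91),(487,94)),('tap1',(448,95),(450,162)),('tap2',(337,102),(342,167)),('tap3',(227,104),(160,107))]:
    f=lambda p:p2w('top',150+p[1]/2,100+p[0]/2,.088)[:2]
    v=Rm.T@(f(b)-f(a)); g=np.arctan2(v[1],v[0])%(2*np.pi); print(n, round(g-np.pi/2 if n!='main' else np.pi-g,3))
```

```text
main 1.566
tap1 1.555
tap2 1.618
tap3 0.002
```

All four taps read at their stops, and the pots and jar sit centred, so I'm handing the job in.

```bash
python3 -c "
from bench import r
print(r.close_job())"
```

```text
the job is handed in; nothing more can be done
None
```

The job is done and handed in after about 49 s of robot time; the hand-in gave no verdict.

- **Order followed:** I shut the red main first. Then I opened taps 1 and 2, shut tap 3, moved the jar to the cork mat, and put the terracotta pot on station 2 and the yellow pot on station 1. The main was opened last. The blue pot was absent, so its saucer at station 3 stays empty.
- **The knock:** After the second pot was placed, the jar turned up about 47 mm off the mat's centre, still upright. I put it back, checked it, and only then opened the main.
- **Last checks:** From the top picture the taps read main 1.57, tap 1 1.56, tap 2 1.62 and tap 3 0.00 rad. Each tap also pushed back at its stop when turned. Both pots look upright and within a few mm of centre, the jar is about 5 mm off the mat's centre, and I saw no sign that anything else had moved.
- **What disagreed:** The cameras differ by about 3–5 mm on the saucer positions, and by more (up to about 17 mm) on the mat and pots where I used the networks' marks. The 1.62 rad for tap 2 is beyond its 1.571 stop, so it shows reading error of about 0.05 rad.

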